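Open the sprung-lid comb canister and stand a comb in it

ROBOT

A 7-joint arm with a two-finger parallel gripper is mounted at the origin on the work surface. World frame = base frame: x ahead of the robot, y to its left, z up, the work surface at z = 0. Lengths are in m, angles in rad, forces in N, time in s.
With the tool pointing down it reaches from about 0.4 to 0.85 m from the base axis. Payload 4.5 kg.
Tool frame: the origin (TCP) lies on the centre line of the jaws, within the pads' length; the fingertips stand 11 mm ahead of it and the grasp point (between the pads) lies 8 mm behind it; z points along the fingers, y is the line along which they close (so a half turn about z gives the same grasp; the last joint's range is limited). The gripper opens to 88 mm and grips with 3 to 60 N. Pads are 18 mm wide; open, the fingers measure 123 mm over their backs; the gripper's body (75 mm by 187 mm) begins 45 mm behind the grasp point.
Start: joints at [1.311, 0.689, -0.195, 1.565, 0.157, 0.902, -0.215], TCP at [0.181, -0.598, 0.25] pointing down, gripper open.
Joint ranges: [-3.01, 3.01], [-0.46, 2.08], [-1.47, 1.51], [0.13, 2.56], [-1, 4.14], [0.04, 2.09], [-2.66, 2.66]. Speed limits (rad/s): [2.57, 2.57, 3.14, 3.14, 3.14, 3.14, 3.14].

INTERFACE

Orientations are given as a unit quaternion [x, y, z, w].
In Python, from plant import * gives the robot as it stands. The module is installed in compiled form; this text tells all that it offers.
- The arm moves only by the tool send_rows, never from a script. Its argument "motion" is a list of rows, each an object of numbers: "x", "y", "z": the shift along the tool's x, y, z in cm; "rx", "ry", "rz": the turn, a rotation vector about the tool's x, y, z in rad; "jaw": the finger opening in cm, from 0 to 8.81. In form: [{"x": .., "y": .., "z": .., "rx": .., "ry": .., "rz": .., "jaw": ..}, ...]. A call has exactly 5 rows; each row shifts and turns the commanded pose from where the row before left it, along the tool's axes as they then stand; what a row does not reach is not made up. A row lasts 1/10 s, in which the tool goes at most 50 mm and 8.59 degrees, less where a joint would pass 70% of its speed; a pose out of reach is approached as far as the arm can. A call is refused whole if a number of a shift passes 5 or a number of a turn 0.15, either way. A call with a gripper value outside its range is refused whole. The fingers move at their own pace and stop on an object; "grip_force" is the grip in N (left out, the last holds). Time passes only in rows, so rows that do not move let the fingers close, or fill a call up. It gives the time, the measured TCP pose, the force, the opening and the grip force at its end, in the units of the state.
- get_state(): the state, without advancing time (a new reading comes with each control period).
- snapshot(name): name is "side" or "top" or "wrist"; returns a dict with "img" (384x512x3 uint8, red, green, blue), "vertical_fov" (degrees; the focal length in pixels is half the picture's height over the tangent of half this angle, whatever the lens; pixels are square), "cx", "cy" (the principal point, pixels), "extrinsics" (4x4, takes a point from camera to world coordinates). Camera axes: x right, y up, looking along -z (the intrinsics and any distortion apply to the point x, -y, -z); pixel columns grow to the right and rows downward; lengths in m; the calibration is good to about 2 mm. A picture is of the moment at which its call begins. There is no depth.
- finish_job(): hands the job in; it is judged then, once.
The state is a dict: "clock": time; "q": joint angles; "qd": joint speeds; "joint_torque": joint torques, N m; "tool_pos": TCP position; "eef_rot": TCP orientation; "contact_force": force on the tool from outside, world axes, zero at the start; "moment": the same for the moment, N m; "opening": opening from 0.0 (shut) to 1.0 (fully open); "finger_force": force on a finger pad.
Only numpy, scipy, OpenCV 4.12 (cv2) and the standard library are available. Lean on these libraries where they do the work, as an engineer would, in place of code of your own. Each camera call takes 0.05 s, during which the arm holds its last target. There are 200 camera calls.

TASK

At the hygiene-kit packing table, press the red release button on the front of the blue comb canister so that its lid pops up, then swing the lid gently back to its stop with the fingers and hold it there for a moment until it is still. Then take the yellow comb out of the stand and lower it, handle up, into the canister until its foot stands on the bottom before you let go, so that it is left leaning on the rim on the button side with its foot over towards the hinge side. The lid must stay open, and everything else must be left where it is.

Things in the scene. Friction and masses are not known exactly. Their poses are not given: they have to be found in the camera images.
- canister: Blue comb canister, fixed. Origin on the table under the well's centre, z up, x from the button side (front) to the lid hinge (back). Square well 76 mm outside, 68 mm inside (walls 4), rim 130 mm and inner floor 8 mm above the table. A nose 56 mm wide reaches forward to x = -98 mm; its top face slopes 35 degrees from level, facing forward and up, and carries the red button.
- release_top (a point): Centre of the face of the red button, 30 mm across, 11 mm proud of the sloped face (x = -81, z = 79 mm in the canister's frame). Press it square to that face: along (sin 35, 0, -cos 35) of the canister's frame, towards the hinge and down. The lid's tab overhangs it, so a vertical tool cannot reach it: tilt the tool about 35 degrees.
- release (a joint): Travel of the button in m: 0 at rest, 0.007 fully in. It is sprung: 2.1 N to start it, 4.6 N fully in. The lid is freed at about 0.004; the button springs back when let go.
- lid (a joint): Angle in rad of the white lid: 0 shut and latched, 1.8 open on its stop (a little past upright). Once released a spring pops it up and it rests at about 0.85; from there it is light to push (about 0.05 N m), and it stays on its stop by its own weight.
- lid_hinge (a point): Middle of the lid's hinge axis, which is parallel to the canister's y axis, at x = 41, z = 130 mm in the canister's frame.
- lid_tab (a point): Point on the underside of the lid's front tab, 115 mm from the hinge. The tab, 44 mm wide and 6 thick, reaches from 82 to 123 mm from the hinge, underside 3 mm above the line through the hinge; push it up and back from its underside. The lid proper is 80 mm wide, 10 thick. Shut, the tab is 133 mm above the table.
- comb_center (a point): Yellow comb, half-way up (100 mm above its foot): flat handled comb, 200 mm long, 35 g, upright, handle up, in a sleeve of the stand (72 mm deep; draw it straight up). z runs from foot to handle end, x is square to the flat faces. Blade: lowest 104 mm, 30 mm wide (y), 6 thick (x). Handle: upper 100 mm, 16 mm wide (y), 10 thick (x).
- comb_grip (a point): On the yellow comb's centre line, 172 mm above its foot and 28 mm below the handle's end: a good place to grasp, closing the fingers along the comb's y axis (16 mm wide).
- comb_foot (a point): Middle of the yellow comb's foot (the lower end of its blade).
- stand: The comb stand, fixed: wooden foot 130 x 70 mm with two clear sleeves 80 mm tall at x = -34 and +34 mm of its frame, open at the top; a comb's foot stands 8 mm above the table in them. Origin on the table at the centre, x along the row of sleeves.
- comb_black: A black comb of the same shape in the other sleeve; leave it. Origin at the middle of its foot.
- soap_a: Green soap carton 60 x 90 x 32 mm, lying beside the canister; leave it. Origin under its centre.
- soap_b: Blue soap carton 60 x 90 x 32 mm, beside the stand; leave it. Origin under its centre.
- shampoo: Orange bottle 44 mm across, 100 mm tall, near the canister; leave it. Origin under its centre.
- cream: White jar 60 mm across, 45 mm tall, near the stand; leave it. Origin under its centre.
- deodorant: White and grey stick 35 mm across, 85 mm tall; leave it. Origin under its centre.
- hairbrush: A yellow hairbrush about 200 mm long lying bristles down on the table; leave it. Origin under its middle.
There are look-alikes about, which are no part of the job. Of the things like the canister, leave any that is orange; of the rest the smaller one is meant.

How it is judged:
By the outcome, as a careful person would: the job done as asked, in the order asked, and still so for the second after the job is handed in, with the robot touching nothing.
It also fails if it takes over 64 s, if anything falls off the work surface, if the arm or the gripper's body presses on something with over 40 N, if the wrist force passes 120 N, or if a joint passes its speed limit or range.

## Working session

There is one attempt and no reset: what is moved stays moved. The work goes in short steps, Python scripts to look and compute and a tool call to move; the robot and the scene stay as the last step left them, time stands still between calls to the robot, and variables do not carry over. Pictures are saved under pics/ and viewed, at most 10 in all, crops included, and the job is handed in when it is done.

Besides the shell and the picture viewer there is one more tool, called after ">>>" as name([rows], argument=value, ...), one row to a line, values as JSON. send_rows: Moves the arm, as the interface text tells. Its arguments: {"type":"object","properties":{"motion":{"type":"array"},"grip_force":{"type":"number"}},"required":["motion"]}

```bash
mkdir -p pics
python3 - <<'E'
from plant import *
import cv2,pickle
for n in ["side","top"]:
    s=snapshot(n); pickle.dump(s,open(f"{n}0.pkl","wb"))
    cv2.imwrite(f"pics/{n}0.png",s["img"][:,:,::-1])
    print(n,s["vertical_fov"],s["cx"],s["cy"],s["extrinsics"].round(4).tolist(),[k for k in s])
st=get_state();print({k:st[k] for k in st})
E
```

```text
side 43.06080399019419 256.24497263792244 186.62017440665926 [[-0.979, 0.1482, -0.1399, 0.2723], [-0.2036, -0.68, 0.7043, 0.8991], [0.0093, 0.718, 0.696, 1.0052], [0.0, 0.0, 0.0, 1.0]] ['img', 'vertical_fov', 'cx', 'cy', 'extrinsics']
top 50.14430306932961 259.86209960295156 189.97980865093317 [[-0.0044, 0.985, -0.1727, 0.2729], [-1.0, -0.0033, 0.0069, -0.0301], [0.0062, 0.1727, 0.9849, 1.2711], [0.0, 0.0, 0.0, 1.0]] ['img', 'vertical_fov', 'cx', 'cy', 'extrinsics']
{'clock': 0.1, 'q': array([ 1.31082883,  0.689884  , -0.19452446,  1.56622018,  0.15730875,
        0.90250185, -0.21509137]), 'qd': array([-0.00185323, -0.0014673 , -0.00145194, -0.00316684,  0.00021206,
       -0.00167501,  0.0001036 ]), 'joint_torque': array([-3.13067118e-03, -5.28497601e+01, -1.27153002e+00, -1.53837830e+01,
       -5.25842328e-02,  2.02097683e-03,  6.51181244e-05]), 'tool_pos': array([ 0.1807788 , -0.59772028,  0.24900567]), 'eef_rot': array([ 9.89224955e-01,  1.46401267e-01, -1.79494060e-04, -7.90653481e-04]), 'contact_force': array([-0.69590887, -0.59050781, -0.6832332 ]), 'moment': array([ 0.071629  ,  0.00696289, -0.02293168]), 'finger_force': 0.0, 'opening': 1.0007669326476647}
```

View pics/side0.png

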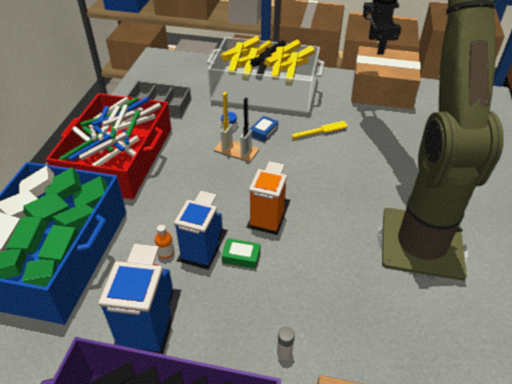

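View pics/top0.png

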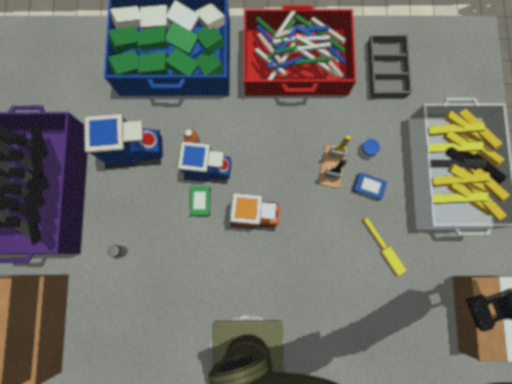

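Two views. In the side view there are three canister-like things: a big blue one (140,300), a smaller blue one (200,228) and an orange one (268,195). In the top view they are at (122,138), (205,160) and (255,210). The target is the smaller blue one at top (205,160). The yellow comb is in the stand at side (225,110), top (345,145). I'll confirm both in one enlarged composite.

```bash
cat > h.py <<'E'
import numpy as np, cv2, pickle
from scipy.spatial.transform import Rotation as R
def load(n): return pickle.load(open(n+".pkl","rb"))
def ray(s,u,v):
    f=s["img"].shape[0]/2/np.tan(np.radians(s["vertical_fov"]/2)); E=s["extrinsics"]
    d=E[:3,:3]@np.array([(u-s["cx"])/f,-(v-s["cy"])/f,-1.]); return E[:3,3],d/np.linalg.norm(d)
def onz(s,u,v,z):
    o,d=ray(s,u,v); return o+d*(z-o[2])/d[2]
def tri(rs):
    A=sum(np.eye(3)-np.outer(d,d) for o,d in rs); b=sum((np.eye(3)-np.outer(d,d))@o for o,d in rs)
    p=np.linalg.solve(A,b); return p,[np.linalg.norm(np.cross(p-o,d)) for o,d in rs]
def proj(s,P):
    f=s["img"].shape[0]/2/np.tan(np.radians(s["vertical_fov"]/2)); E=s["extrinsics"]
    c=E[:3,:3].T@(np.asarray(P)-E[:3,3]); return np.array([s["cx"]+f*c[0]/-c[2], s["cy"]-f*c[1]/-c[2]])
def blob(s,f,box):
    "f(hsv)->mask; returns centroid, area, minAreaRect corners of largest blob inside box x0,y0,x1,y1"
    x0,y0,x1,y1=box; h=cv2.cvtColor(s["img"][y0:y1,x0:x1],cv2.COLOR_RGB2HSV).astype(int)
    m=f(h[...,0],h[...,1],h[...,2]).astype(np.uint8)
    n,l,st,c=cv2.connectedComponentsWithStats(m); i=1+np.argmax(st[1:,4])
    pts=np.argwhere(l==i)[:,::-1].astype(np.float32)
    return c[i]+[x0,y0],st[i,4],cv2.boxPoints(cv2.minAreaRect(pts))+[x0,y0]
E
python3 - <<'E'
from h import *
T,S=load("top0"),load("side0")
def crop(s,x0,y0,w,h,W,H): return cv2.resize(s["img"][y0:y0+h,x0:x0+w],(W,H),interpolation=cv2.INTER_CUBIC)
a=crop(T,165,130,80,60,400,300);b=crop(S,165,185,80,90,267,300)
c=crop(T,310,125,80,70,343,300);d=crop(S,205,80,60,90,200,300)
r1=np.hstack([a,b,np.zeros((300,133,3),np.uint8)]);r2=np.hstack([c,d,np.zeros((300,257,3),np.uint8)])
cv2.imwrite("pics/comp.png",np.vstack([r1,r2])[:,:,::-1])
blue=lambda h,s,v:(h>100)&(h<125)&(s>150)&(v>140)
for nm,bt,bs in [("small",(175,138,212,178),(175,195,225,235)),("big",(80,110,126,152),(100,255,170,305))]:
    t=blob(T,blue,bt);s=blob(S,blue,bs)
    print(nm,t[0],t[1],s[0],s[1],tri([ray(T,*t[0]),ray(S,*s[0])]),t[2].tolist())
E
```

```text
small [193.3713355  155.73615635] 307 [195.11780105 213.69633508] 382 (array([0.56978964, 0.14968148, 0.1433196 ]), [np.float64(0.0001807392167138861), np.float64(0.00018073921671403156)]) [[183.3000030517578, 162.9000015258789], [185.72000122070312, 145.96000051498413], [203.5, 148.5], [201.0800018310547, 165.44000053405762]]
big [102.95659722 131.98263889] 576 [130.43131868 283.44322344] 1092 (array([0.62767215, 0.39393856, 0.18226074]), [np.float64(0.00016883036737063572), np.float64(0.0001688303673707929)]) [[91.0, 120.0], [115.0, 120.0], [115.0, 144.0], [91.0, 144.0]]
```

View pics/comp.png

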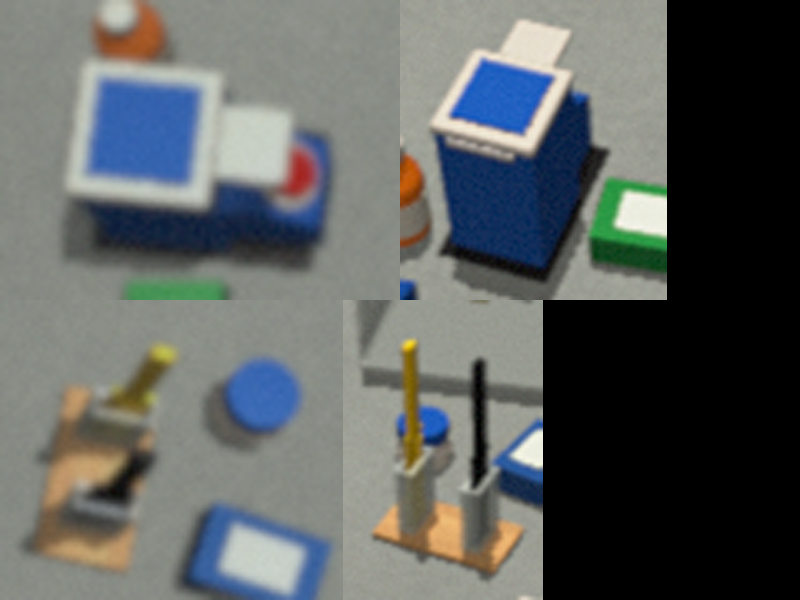

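The composite confirms it. The small blue canister has its lid patch at z=0.143 m (the big one is at 0.182), with the red button at top (224,165). The yellow comb is in the stand's upper sleeve in the top view, with its handle end at about (348,137), and the black comb is in the other sleeve.

Next are accurate poses.

```bash
cat > m.py <<'E'
from h import *
T,S=load("top0"),load("side0")
def cast(s,f,box,z):
    x0,y0,x1,y1=box; h=cv2.cvtColor(s["img"][y0:y1,x0:x1],cv2.COLOR_RGB2HSV).astype(int)
    m=f(h[...,0],h[...,1],h[...,2]).astype(np.uint8)
    n,l,st,c=cv2.connectedComponentsWithStats(m); i=1+np.argmax(st[1:,4])
    return np.array([onz(s,u+x0,v+y0,z)[:2] for v,u in np.argwhere(l==i)])*1000
def rect(n,p): 
    (c,wh,a)=cv2.minAreaRect(p.astype(np.float32)); print(n,np.round(c,1),np.round(wh,1),round(a,1),"mean",p.mean(0).round(1),len(p))
blue=lambda h,s,v:(h>100)&(h<125)&(s>150)&(v>140)
white=lambda h,s,v:(s<50)&(v>165)
yel=lambda h,s,v:(h>20)&(h<35)&(s>130)&(v>90)
E
python3 - <<'E'
from m import *
rect("patchT",cast(T,blue,(175,138,212,178),.143)); rect("patchS",cast(S,blue,(175,195,225,235),.143))
for s,b,n in [(T,(170,135,228,182),"T"),(S,(170,185,228,245),"S")]:
    p=cast(s,lambda h,sa,v:white(h,sa,v)|blue(h,sa,v),b,.142); rect("lid"+n,p)
red=lambda h,s,v:((h<8)|(h>172))&(s>150)
rect("red",cast(T,red,(215,150,240,180),.079))
wood=lambda h,s,v:(h>8)&(h<20)&(s>90)&(v>120)
rect("woodT",cast(T,wood,(312,135,352,192),.008));rect("woodS",cast(S,wood,(210,130,265,165),.008))
for s,b,n in [(T,(325,130,355,165),"T"),(S,(215,85,235,135),"S")]:
    r=blob(s,yel,b);print(n,r[0],r[1],r[2].round(1).tolist())
E
```

```text
patchT [569.7 149.7] [51.  49.1] 83.3 mean [569.7 149.7] 307
patchS [570.1 148.8] [55.1 54.1] 83.6 mean [570.1 149.2] 382
lidT [567.8 128.3] [122.3  77.6] 83.8 mean [567. 125.] 538
lidS [568.8 129. ] [123.3  81.8] 83.3 mean [568.9 137. ] 1004
red [560.2  65.6] [ 8.8 18.6] 79.6 mean [559.3  66.2] 19
woodT [ 575.7 -254.1] [33.3 71.3] 28.6 mean [ 575.4 -254.3] 137
woodS [ 570.5 -265.6] [ 72.8 130. ] 77.5 mean [ 567.4 -259.2] 375
T [340.4  148.04] 25 [[336.7, 147.1], [343.8, 145.9], [344.4, 149.6], [337.3, 150.8]]
S [224.97080292 110.2919708 ] 137 [[223.0, 92.0], [228.0, 92.0], [228.0, 129.0], [223.0, 129.0]]
```

Run:
```python
from m import *
print(tri([ray(T,348,137.1),ray(S,225.3,93)]), onz(T,348,137.1,.207), onz(S,225.3,93,.206))
p=np.array([.6037,-.273]);print([proj(T,[*p,z]).round(1) for z in(.208,.08)],[proj(S,[*p,z]).round(1) for z in (.208,.08)])
yel2=lambda h,s,v:(h>18)&(h<38)&(s>100)&(v>70)
r=blob(T,yel2,(325,130,358,165));print(r[0],r[1],r[2].round(1).tolist())
```

```text
(array([ 0.60257482, -0.27579717,  0.20740118]), [np.float64(0.0007336057071180857), np.float64(0.0007336057071180135)]) [ 0.60346514 -0.27587925  0.207     ] [ 0.60236691 -0.27761668  0.206     ]
[array([347. , 136.9]), array([337.8, 149.7])] [array([224.4,  93.2]), array([225.9, 128.2])]
[343.08988764 143.68539326] 89 [[335.0, 148.1], [347.3, 134.5], [352.7, 139.3], [340.4, 153.0]]
```

Run:
```python
from m import *
org=lambda h,s,v:((h>5)&(h<20)&(s>150))
w=lambda h,s,v:((s<50)&(v>165))
for n,s,b in [("T",T,(222,188,290,232)),("S",S,(245,155,295,200))]:
    p=cast(s,lambda h,sa,v:w(h,sa,v)|(org(h,sa,v)&(v>180)),b,.142); rect(n,p); print(p.min(0),p.max(0))
    p=cast(s,lambda h,sa,v:org(h,sa,v)&(v>180),b,.142); rect(n+"patch",p)
```

```text
T [419.  -20.2] [122.4  77.8] 84.5 mean [418.2 -24.1] 570
[381.31262407 -82.59157048] [462.55243238  42.12770546]
Tpatch [420.2   0.6] [51.7 49.7] 84.0 mean [420.    0.8] 332
S [419.5 -19.5] [123.4  80.4] 84.3 mean [419.7 -12. ] 789
[378.00262293 -81.27847699] [464.28928796  45.04189199]
Spatch [421.2  -1.5] [57.4 55.5] 85.5 mean [421.   -1.1] 328
```

```bash
cat >> h.py <<'E'
C0=np.array([.570,.1495,0]); YAW=np.radians(83.5)
CX=np.array([np.cos(YAW),np.sin(YAW),0]); CY=np.array([-CX[1],CX[0],0])
def can(x,y,z): return C0+x*CX+y*CY+[0,0,z]
def tool(yaw,tilt): "tool x at yaw (z down), then turned by tilt about tool y"
    # columns x,y,z
def tool(yaw,tilt):
    x=np.array([np.cos(yaw),np.sin(yaw),0]); z=np.array([0,0,-1.]); y=np.cross(z,x)
    return R.from_matrix(np.c_[x,y,z])*R.from_euler('y',tilt)
def rows(p0,r0,p1,r1,n=None,vmax=4.5,wmax=.13):
    "n equal rows taking pose 0 to pose 1 (constant screw)"
    from scipy.linalg import logm,expm
    M0,M1=np.eye(4),np.eye(4); M0[:3,:3],M0[:3,3]=r0.as_matrix(),p0; M1[:3,:3],M1[:3,3]=r1.as_matrix(),p1
    X=np.real(logm(np.linalg.inv(M0)@M1)); w=np.array([X[2,1],X[0,2],X[1,0]])
    if n is None: n=int(np.ceil(max(np.linalg.norm(w)/wmax,np.linalg.norm(X[:3,3])*100/vmax,1)))
    D=expm(X/n); print(n,"rows cm",(D[:3,3]*100).round(3),"rad",(w/n).round(4))
def now():
    from plant import get_state
    s=get_state(); return s["tool_pos"],R.from_quat(s["eef_rot"]),s
E
sed -i '/^def tool(yaw,tilt): "/,/# columns/d' h.py
python3 - <<'E'
from h import *
p,r,s=now()
t35=tool(YAW,np.radians(35)); t0=tool(YAW,0)
B=can(-.081,0,.079); z=t35.as_matrix()[:,2]; y=t35.as_matrix()[:,1]
P=B+.022*y-.111*z; print("pre",P,z,y)
A=np.array([P[0],P[1],.32]); rows(p,r,A,t0); rows(A,t0,P,t35)
E
```

```text
pre [0.57548181 0.00327249 0.16992588] [ 0.0649307   0.5698894  -0.81915204] [ 9.93571856e-01 -1.13203214e-01  5.55111512e-17]
17 rows cm [ 4.428 -0.662 -0.417] rad [-0.0001 -0.     -0.0684]
5 rows cm [-0.737 -0.     2.956] rad [-0.      0.1222 -0.    ]
```

>>> send_rows([
  {"x":4.43,"y":-0.66,"z":-0.42,"rx":0,"ry":0,"rz":-0.0684,"jaw":3},
  {"x":4.43,"y":-0.66,"z":-0.42,"rx":0,"ry":0,"rz":-0.0684,"jaw":3},
  {"x":4.43,"y":-0.66,"z":-0.42,"rx":0,"ry":0,"rz":-0.0684,"jaw":3},
  {"x":4.43,"y":-0.66,"z":-0.42,"rx":0,"ry":0,"rz":-0.0684,"jaw":3},
  {"x":4.43,"y":-0.66,"z":-0.42,"rx":0,"ry":0,"rz":-0.0684,"jaw":3},
])

```text
clock: 0.6
tool_pos: [0.369, -0.4752, 0.2705]
eef_rot: [0.949, 0.314, -0.0, -0.0]
contact_force: [1.1, -0.3, -0.1]
opening: 0.574
finger_force: 0.0
```

>>> send_rows([
  {"x":4.43,"y":-0.66,"z":-0.42,"rx":0,"ry":0,"rz":-0.0684,"jaw":3},
  {"x":4.43,"y":-0.66,"z":-0.42,"rx":0,"ry":0,"rz":-0.0684,"jaw":3},
  {"x":4.43,"y":-0.66,"z":-0.42,"rx":0,"ry":0,"rz":-0.0684,"jaw":3},
  {"x":4.43,"y":-0.66,"z":-0.42,"rx":0,"ry":0,"rz":-0.0684,"jaw":3},
  {"x":4.43,"y":-0.66,"z":-0.42,"rx":0,"ry":0,"rz":-0.0684,"jaw":3},
])

```text
clock: 1.1
tool_pos: [0.5034, -0.2974, 0.2915]
eef_rot: [0.882, 0.471, -0.0, -0.0]
contact_force: [0.7, -0.5, -0.6]
opening: 0.337
finger_force: 0.0
```

>>> send_rows([
  {"x":4.43,"y":-0.66,"z":-0.42,"rx":0,"ry":0,"rz":-0.0684,"jaw":3},
  {"x":4.43,"y":-0.66,"z":-0.42,"rx":0,"ry":0,"rz":-0.0684,"jaw":3},
  {"x":4.43,"y":-0.66,"z":-0.42,"rx":0,"ry":0,"rz":-0.0684,"jaw":3},
  {"x":4.43,"y":-0.66,"z":-0.42,"rx":0,"ry":0,"rz":-0.0684,"jaw":3},
  {"x":4.43,"y":-0.66,"z":-0.42,"rx":0,"ry":0,"rz":-0.0684,"jaw":3},
])

```text
clock: 1.6
tool_pos: [0.5705, -0.0849, 0.3125]
eef_rot: [0.789, 0.614, -0.0, -0.0]
contact_force: [0.9, -0.2, -1.0]
opening: 0.34
finger_force: 0.0
```

>>> send_rows([
  {"x":4.43,"y":-0.66,"z":-0.42,"rx":0,"ry":0,"rz":-0.0684,"jaw":3},
  {"x":4.43,"y":-0.66,"z":-0.42,"rx":0,"ry":0,"rz":-0.0684,"jaw":3},
  {"x":0,"y":0,"z":0,"rx":0,"ry":0,"rz":0,"jaw":3},
  {"x":0,"y":0,"z":0,"rx":0,"ry":0,"rz":0,"jaw":3},
  {"x":0,"y":0,"z":0,"rx":0,"ry":0,"rz":0,"jaw":3},
])

```text
clock: 2.1
tool_pos: [0.5762, 0.001, 0.3206]
eef_rot: [0.747, 0.665, -0.001, 0.0]
contact_force: [-0.1, 0.6, -0.2]
opening: 0.341
finger_force: 0.0
```

Run:
```python
from h import *
p,r,s=now(); print(s["clock"],p,r.as_matrix().round(3).tolist(),s["q"].round(2),s["opening"],s["contact_force"].round(1))
t35=tool(YAW,np.radians(35)); B=can(-.081,0,.079); z=t35.as_matrix()[:,2]; y=t35.as_matrix()[:,1]
rows(p,r,B+.022*y-.111*z,t35,n=5)
```

```text
2.1 [0.57616127 0.00097807 0.32058705] [[0.116, 0.993, -0.001], [0.993, -0.116, -0.002], [-0.002, -0.001, -1.0]] [ 0.21  0.58 -0.5   1.61  0.31  1.03 -0.5 ] 0.34057029701273567 [-0.1  0.6 -0.2]
5 rows cm [-0.694 -0.016  2.98 ] rad [ 0.      0.1225 -0.0007]
```

>>> send_rows([
  {"x":-0.69,"y":-0.016,"z":2.98,"rx":0,"ry":0.1225,"rz":-0.0007,"jaw":3},
  {"x":-0.69,"y":-0.016,"z":2.98,"rx":0,"ry":0.1225,"rz":-0.0007,"jaw":3},
  {"x":-0.69,"y":-0.016,"z":2.98,"rx":0,"ry":0.1225,"rz":-0.0007,"jaw":3},
  {"x":-0.69,"y":-0.016,"z":2.98,"rx":0,"ry":0.1225,"rz":-0.0007,"jaw":3},
  {"x":-0.69,"y":-0.016,"z":2.98,"rx":0,"ry":0.1225,"rz":-0.0007,"jaw":3},
])

```text
clock: 2.6
tool_pos: [0.5763, 0.0017, 0.1691]
eef_rot: [0.712, 0.634, 0.227, -0.2]
contact_force: [0.1, -0.2, -1.9]
opening: 0.341
finger_force: 0.0
```

>>> send_rows([
  {"x":0,"y":0,"z":2,"jaw":3},
  {"x":0,"y":0,"z":2,"jaw":3},
  {"x":0,"y":0,"z":2,"jaw":3},
  {"x":0,"y":0,"z":1.5,"jaw":3},
  {"x":0,"y":0,"z":0,"jaw":3},
])

```text
schema error: expected keys x, y, z, rx, ry, rz, jaw
```

Run:
```python
from h import *
from plant import snapshot
p,r,s=now(); print(s["clock"],p,s["q"].round(2),s["contact_force"].round(1),s["opening"])
t35=tool(YAW,np.radians(35)); B=can(-.081,0,.079); z=t35.as_matrix()[:,2]; y=t35.as_matrix()[:,1]
rows(p,r,B+.022*y-.011*z,t35,n=1)
a=[cv2.resize(snapshot(n)["img"][b:b+130,c:c+130],(390,390),interpolation=cv2.INTER_CUBIC) for n,c,b in [("top",165,110),("side",150,140)]]
cv2.imwrite("pics/press.png",np.hstack(a)[:,:,::-1])
```

```text
2.6 [0.57630031 0.00170819 0.16909356] [ 0.69  0.96 -0.84  1.79  0.07  0.59 -0.05] [ 0.1 -0.2 -1.9] 0.34134209177847824
1 rows cm [ 0.134 -0.139 10.016] rad [ 0.004  -0.0033 -0.0019]
```

View pics/press.png

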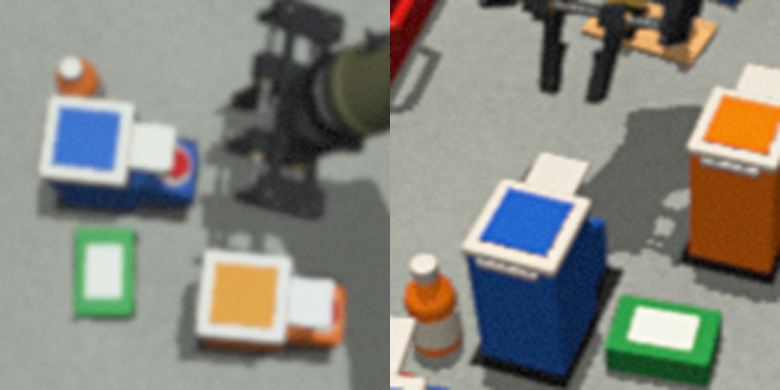

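The picture shows the gripper about 10 cm short of the button (button at crop (178,163), fingers at (240,95) and (240,150)). The second call was refused, so I'll resend it with full keys.

>>> send_rows([
  {"x":0.03,"y":-0.03,"z":2,"rx":0,"ry":0,"rz":0,"jaw":3},
  {"x":0.03,"y":-0.03,"z":2,"rx":0,"ry":0,"rz":0,"jaw":3},
  {"x":0.03,"y":-0.03,"z":2,"rx":0,"ry":0,"rz":0,"jaw":3},
  {"x":0.03,"y":-0.03,"z":2,"rx":0,"ry":0,"rz":0,"jaw":3},
  {"x":0,"y":0,"z":0,"rx":0,"ry":0,"rz":0,"jaw":3},
])

```text
clock: 3.2
tool_pos: [0.5798, 0.0538, 0.1071]
eef_rot: [0.71, 0.638, 0.224, -0.2]
contact_force: [-0.6, -0.5, 0.7]
opening: 0.339
finger_force: 0.0
```

Run:
```python
from h import *
from plant import snapshot
p,r,s=now(); print(s["clock"],p,s["contact_force"].round(1),s["moment"].round(2))
t35=tool(YAW,np.radians(35)); B=can(-.081,0,.079); z=t35.as_matrix()[:,2]; y=t35.as_matrix()[:,1]
rows(p,r,B+.022*y-.011*z,t35,n=1)
T=snapshot("top");m=r.as_matrix()
for o in (-.0237,.0237): print(proj(T,p+.011*m[:,2]+o*m[:,1]).round(1))
print("button",proj(T,B).round(1))
a=cv2.resize(T["img"][125:205,180:280],(800,600*800//750),interpolation=cv2.INTER_CUBIC)[:600]
cv2.imwrite("pics/press2.png",a[:,:,::-1])
```

```text
3.2 [0.57983385 0.05376678 0.10713597] [-0.6 -0.5  0.7] [-0.56  0.02 -0.06]
1 rows cm [-0.547  0.139  1.951] rad [-0.0017  0.001   0.0062]
[225.4 163.8]
[227.2 148.2]
button [223.7 164. ]
```

View pics/press2.png

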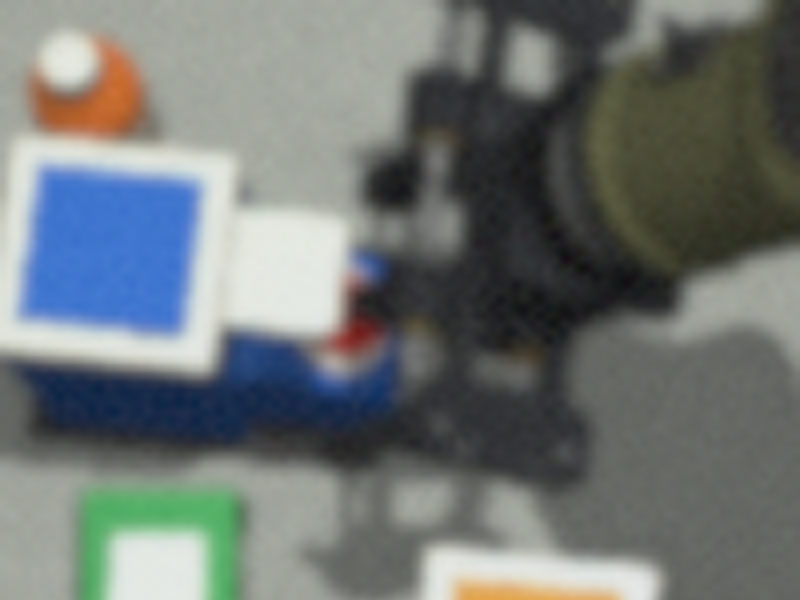

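>>> send_rows([
  {"x":-0.6,"y":-0.2,"z":0,"rx":0,"ry":0,"rz":0.006,"jaw":3},
  {"x":0,"y":0,"z":0.6,"rx":0,"ry":0,"rz":0,"jaw":3},
  {"x":0,"y":0,"z":0.6,"rx":0,"ry":0,"rz":0,"jaw":3},
  {"x":0,"y":0,"z":0.4,"rx":0,"ry":0,"rz":0,"jaw":3},
  {"x":0,"y":0,"z":0,"rx":0,"ry":0,"rz":0,"jaw":3},
])

```text
clock: 3.75
tool_pos: [0.5781, 0.0572, 0.0888]
eef_rot: [0.712, 0.634, 0.224, -0.202]
contact_force: [-0.9, -0.2, 0.8]
opening: 0.339
finger_force: 0.0
```

>>> send_rows([
  {"x":0,"y":0,"z":0.2,"rx":0,"ry":0,"rz":0,"jaw":3},
  {"x":0,"y":0,"z":0.2,"rx":0,"ry":0,"rz":0,"jaw":3},
  {"x":0,"y":0,"z":0.2,"rx":0,"ry":0,"rz":0,"jaw":3},
  {"x":0,"y":0,"z":0,"rx":0,"ry":0,"rz":0,"jaw":3},
  {"x":0,"y":0,"z":0,"rx":0,"ry":0,"rz":0,"jaw":3},
])

```text
clock: 4.25
tool_pos: [0.579, 0.0601, 0.0844]
eef_rot: [0.712, 0.634, 0.224, -0.201]
contact_force: [0.1, -1.4, 2.5]
opening: 0.342
finger_force: 1.4
```

Run:
```python
from h import *
from plant import snapshot
p,r,s=now(); print(s["clock"],p,s["contact_force"].round(1),s["moment"].round(2), "tool-axes force",(r.as_matrix().T@s["contact_force"]).round(1))
t35=tool(YAW,np.radians(35)); B=can(-.081,0,.079); z=t35.as_matrix()[:,2]; y=t35.as_matrix()[:,1]
rows(p,r,B+.022*y-.011*z,t35,n=1)
S=snapshot("side"); b=blob(S,lambda h,s,v:(h>100)&(h<125)&(s>150)&(v>140),(175,180,225,235)); print(b[0],b[1])
```

```text
4.25 [0.57900845 0.06010098 0.08437745] [ 0.1 -1.4  2.5] [-0.49  0.08  0.04] tool-axes force [ 0.3  0.2 -2.9]
1 rows cm [ 0.25   0.292 -0.269] rad [-0.0003 -0.0016 -0.0033]
[195.08136483 213.64829396] 381
```

>>> send_rows([
  {"x":0,"y":0,"z":0.15,"rx":0,"ry":0,"rz":0,"jaw":3},
  {"x":0,"y":0,"z":0.15,"rx":0,"ry":0,"rz":0,"jaw":3},
  {"x":0,"y":0,"z":0.15,"rx":0,"ry":0,"rz":0,"jaw":3},
  {"x":0,"y":0,"z":0,"rx":0,"ry":0,"rz":0,"jaw":3},
  {"x":0,"y":0,"z":0,"rx":0,"ry":0,"rz":0,"jaw":3},
])

```text
clock: 4.8
tool_pos: [0.5792, 0.0623, 0.0812]
eef_rot: [0.712, 0.634, 0.224, -0.201]
contact_force: [-2.8, -5.8, 12.0]
opening: 0.339
finger_force: 6.0
```

Run:
```python
from h import *
from plant import snapshot
p,r,s=now(); print(s["clock"],"tool-axes force",(r.as_matrix().T@s["contact_force"]).round(1))
t35=tool(YAW,np.radians(35)); B=can(-.081,0,.079); z=t35.as_matrix()[:,2]; y=t35.as_matrix()[:,1]
rows(p,r,B+.022*y-.011*z,t35,n=1)
S=snapshot("side"); b=blob(S,lambda h,s,v:(h>100)&(h<125)&(s>150)&(v>140),(175,180,225,235)); print(b[0],b[1])
```

```text
4.8 tool-axes force [  1.9  -2.1 -13.4]
1 rows cm [ 0.252  0.294 -0.653] rad [-0.0002 -0.0012 -0.0033]
[190.32824427 212.95419847] 524
```

Side-view patch area jumped from 381 to 524 px, so the lid has popped. I'll back straight out and check.

>>> send_rows([
  {"x":0,"y":0,"z":-1,"rx":0,"ry":0,"rz":0,"jaw":3},
  {"x":0,"y":0,"z":-2,"rx":0,"ry":0,"rz":0,"jaw":3},
  {"x":0,"y":0,"z":-2.5,"rx":0,"ry":0,"rz":0,"jaw":3},
  {"x":0,"y":0,"z":-2.5,"rx":0,"ry":0,"rz":0,"jaw":3},
  {"x":0,"y":0,"z":-2,"rx":0,"ry":0,"rz":0,"jaw":0},
])

```text
clock: 5.35
tool_pos: [0.5726, 0.0048, 0.1633]
eef_rot: [0.712, 0.634, 0.224, -0.201]
contact_force: [0.9, -0.6, -0.9]
opening: 0.273
finger_force: 0.0
```

Run:
```python
from h import *
from plant import snapshot
S=snapshot("side");T=snapshot("top")
p,r,s=now(); print(s["clock"],p)
L=can(-.100,0,.222); rows(p,r,L,tool(YAW,0))
a=[cv2.resize(q["img"][b:b+110,c:c+110],(390,390),interpolation=cv2.INTER_CUBIC) for q,c,b in [(T,165,115),(S,150,150)]]
cv2.imwrite("pics/pop.png",np.hstack(a)[:,:,::-1])
```

```text
5.45 [0.57401097 0.00381593 0.16380632]
5 rows cm [ 1.262 -0.411 -0.781] rad [ 0.0005 -0.1223 -0.001 ]
```

View pics/pop.png

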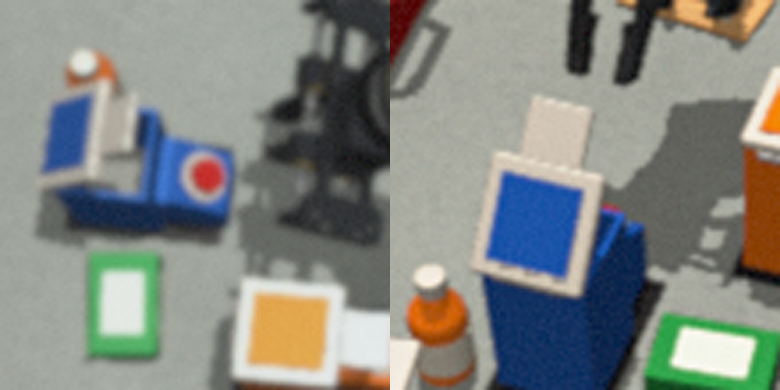

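The lid is up at roughly 0.85 rad, with the tab at top crop (122,115), and the button is clear at (207,178). Next I move the closed fingers in front of the lid.

>>> send_rows([
  {"x":1.26,"y":-0.41,"z":-0.78,"rx":0,"ry":-0.1223,"rz":-0.001,"jaw":0},
  {"x":1.26,"y":-0.41,"z":-0.78,"rx":0,"ry":-0.1223,"rz":-0.001,"jaw":0},
  {"x":1.26,"y":-0.41,"z":-0.78,"rx":0,"ry":-0.1223,"rz":-0.001,"jaw":0},
  {"x":1.26,"y":-0.41,"z":-0.78,"rx":0,"ry":-0.1223,"rz":-0.001,"jaw":0},
  {"x":1.26,"y":-0.41,"z":-0.78,"rx":0,"ry":-0.1223,"rz":-0.001,"jaw":0},
])

```text
clock: 5.95
tool_pos: [0.5571, 0.0527, 0.2212]
eef_rot: [0.745, 0.667, -0.001, 0.001]
contact_force: [-0.3, 0.5, -0.3]
opening: 0.008
finger_force: 0.0
```

>>> send_rows([
  {"x":0,"y":0,"z":0,"rx":0,"ry":0,"rz":0,"jaw":0},
  {"x":0,"y":0,"z":0,"rx":0,"ry":0,"rz":0,"jaw":0},
  {"x":0,"y":0,"z":0,"rx":0,"ry":0,"rz":0,"jaw":0},
  {"x":0,"y":0,"z":0,"rx":0,"ry":0,"rz":0,"jaw":0},
  {"x":0,"y":0,"z":0,"rx":0,"ry":0,"rz":0,"jaw":0},
])

```text
clock: 6.45
tool_pos: [0.5573, 0.0494, 0.2198]
eef_rot: [0.747, 0.665, -0.0, -0.001]
contact_force: [0.2, 0.9, -0.5]
opening: 0.004
finger_force: 0.0
```

Run:
```python
from h import *
p,r,s=now(); print(s["clock"],p,s["contact_force"].round(2)); rows(p,r,can(-.065,0,.218),tool(YAW,0),n=1); rows(p,r,can(.052,0,.218),tool(YAW,0),n=1)
```

```text
6.45 [0.55725384 0.04938935 0.21983282] [ 0.17  0.93 -0.47]
1 rows cm [3.591 0.128 0.186] rad [-0.0023 -0.0008 -0.0016]
1 rows cm [15.291  0.109  0.195] rad [-0.0023 -0.0008 -0.0016]
```

>>> send_rows([
  {"x":1.5,"y":0.1,"z":0.1,"rx":0,"ry":0,"rz":0,"jaw":0},
  {"x":1.5,"y":0,"z":0.1,"rx":0,"ry":0,"rz":0,"jaw":0},
  {"x":1.5,"y":0,"z":0,"rx":0,"ry":0,"rz":0,"jaw":0},
  {"x":0.7,"y":0,"z":0,"rx":0,"ry":0,"rz":0,"jaw":0},
  {"x":0.6,"y":0,"z":0,"rx":0,"ry":0,"rz":0,"jaw":0},
])

```text
clock: 6.95
tool_pos: [0.5648, 0.1106, 0.2187]
eef_rot: [0.745, 0.667, -0.0, -0.001]
contact_force: [-0.2, -0.1, 0.6]
opening: 0.002
finger_force: 0.4
```

>>> send_rows([
  {"x":0.6,"y":0,"z":0,"rx":0,"ry":0,"rz":0,"jaw":0},
  {"x":0.6,"y":0,"z":0,"rx":0,"ry":0,"rz":0,"jaw":0},
  {"x":0.6,"y":0,"z":0,"rx":0,"ry":0,"rz":0,"jaw":0},
  {"x":0.6,"y":0,"z":0,"rx":0,"ry":0,"rz":0,"jaw":0},
  {"x":0.6,"y":0,"z":0,"rx":0,"ry":0,"rz":0,"jaw":0},
])

```text
clock: 7.45
tool_pos: [0.5683, 0.1395, 0.2187]
eef_rot: [0.745, 0.667, 0.0, -0.001]
contact_force: [-0.6, -0.1, 0.2]
opening: 0.008
finger_force: 0.1
```

>>> send_rows([
  {"x":0.6,"y":0,"z":0,"rx":0,"ry":0,"rz":0,"jaw":0},
  {"x":0.6,"y":0,"z":0,"rx":0,"ry":0,"rz":0,"jaw":0},
  {"x":0.6,"y":0,"z":0,"rx":0,"ry":0,"rz":0,"jaw":0},
  {"x":0.6,"y":0,"z":0,"rx":0,"ry":0,"rz":0,"jaw":0},
  {"x":0.6,"y":0,"z":0,"rx":0,"ry":0,"rz":0,"jaw":0},
])

```text
clock: 7.95
tool_pos: [0.5716, 0.1695, 0.2187]
eef_rot: [0.745, 0.667, 0.0, -0.001]
contact_force: [0.7, -1.1, -0.1]
opening: 0.004
finger_force: 0.1
```

Run:
```python
from h import *
from plant import snapshot
S=snapshot("side");T=snapshot("top")
p,r,s=now(); print(s["clock"],p,s["contact_force"].round(2)); rows(p,r,can(.052,0,.218),tool(YAW,0),n=1)
a=[cv2.resize(q["img"][b:b+110,c:c+110],(390,390),interpolation=cv2.INTER_CUBIC) for q,c,b in [(T,150,105),(S,150,130)]]
cv2.imwrite("pics/push.png",np.hstack(a)[:,:,::-1])
```

```text
8.05 [0.57145735 0.17040732 0.21873758] [ 0.55  0.38 -0.33]
1 rows cm [3.106 0.104 0.08 ] rad [-0.0008 -0.002   0.0039]
```

View pics/push.png

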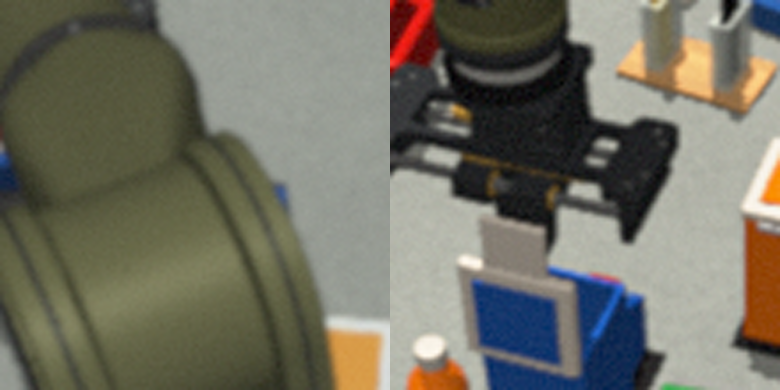

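The side crop shows the lid near upright, with the tab at (513,245), the fingers behind it and the body above it. I'll continue slowly to the stop.

>>> send_rows([
  {"x":0.5,"y":0,"z":0,"rx":0,"ry":0,"rz":0,"jaw":0},
  {"x":0.4,"y":0,"z":0,"rx":0,"ry":0,"rz":0,"jaw":0},
  {"x":0.4,"y":0,"z":0,"rx":0,"ry":0,"rz":0,"jaw":0},
  {"x":0.4,"y":0,"z":0,"rx":0,"ry":0,"rz":0,"jaw":0},
  {"x":0.4,"y":0,"z":0,"rx":0,"ry":0,"rz":0,"jaw":0},
])

```text
clock: 8.55
tool_pos: [0.5739, 0.1901, 0.2187]
eef_rot: [0.745, 0.667, 0.0, -0.001]
contact_force: [0.4, -0.1, -0.3]
opening: 0.007
finger_force: 0.0
```

>>> send_rows([
  {"x":0.3,"y":0,"z":0,"rx":0,"ry":0,"rz":0,"jaw":0},
  {"x":0.2,"y":0,"z":0,"rx":0,"ry":0,"rz":0,"jaw":0},
  {"x":0.2,"y":0,"z":0,"rx":0,"ry":0,"rz":0,"jaw":0},
  {"x":0.2,"y":0,"z":0,"rx":0,"ry":0,"rz":0,"jaw":0},
  {"x":0.1,"y":0,"z":0,"rx":0,"ry":0,"rz":0,"jaw":0},
])

```text
clock: 9.05
tool_pos: [0.5744, 0.1943, 0.2185]
eef_rot: [0.746, 0.666, -0.004, 0.002]
contact_force: [-2.4, -11.0, 6.3]
opening: 0.006
finger_force: 5.5
```

Run:
```python
from h import *
p,r,s=now(); print(s["clock"],p,s["contact_force"].round(2)); rows(p,r,can(.052,0,.218),tool(YAW,0),n=1)
```

```text
9.05 [0.57437089 0.19433716 0.21845716] [ -2.41 -10.99   6.27]
1 rows cm [0.696 0.073 0.04 ] rad [-0.0029  0.008  -0.0009]
```

>>> send_rows([
  {"x":-0.3,"y":0,"z":0,"rx":0,"ry":0,"rz":0,"jaw":0},
  {"x":-0.2,"y":0,"z":0,"rx":0,"ry":0,"rz":0,"jaw":0},
  {"x":0,"y":0,"z":0,"rx":0,"ry":0,"rz":0,"jaw":0},
  {"x":0,"y":0,"z":0,"rx":0,"ry":0,"rz":0,"jaw":0},
  {"x":0,"y":0,"z":0,"rx":0,"ry":0,"rz":0,"jaw":0},
])

```text
clock: 9.55
tool_pos: [0.5743, 0.1938, 0.2186]
eef_rot: [0.745, 0.667, -0.001, -0.0]
contact_force: [-2.0, -4.2, 2.3]
opening: 0.008
finger_force: 2.7
```

>>> send_rows([
  {"x":0,"y":0,"z":0,"rx":0,"ry":0,"rz":0,"jaw":0},
  {"x":0,"y":0,"z":0,"rx":0,"ry":0,"rz":0,"jaw":0},
  {"x":0,"y":0,"z":0,"rx":0,"ry":0,"rz":0,"jaw":0},
  {"x":0,"y":0,"z":0,"rx":0,"ry":0,"rz":0,"jaw":0},
  {"x":0,"y":0,"z":0,"rx":0,"ry":0,"rz":0,"jaw":0},
])

```text
clock: 10.05
tool_pos: [0.5743, 0.1938, 0.2186]
eef_rot: [0.745, 0.667, -0.001, -0.0]
contact_force: [-1.2, -5.2, 2.2]
opening: 0.003
finger_force: 2.7
```

>>> send_rows([
  {"x":-0.3,"y":0,"z":0,"rx":0,"ry":0,"rz":0,"jaw":0},
  {"x":-0.5,"y":0,"z":0,"rx":0,"ry":0,"rz":0,"jaw":0},
  {"x":-1,"y":0,"z":0,"rx":0,"ry":0,"rz":0,"jaw":0},
  {"x":-2.5,"y":0,"z":-1,"rx":0,"ry":0,"rz":0,"jaw":0},
  {"x":-4,"y":0,"z":-3,"rx":0,"ry":0,"rz":0,"jaw":4},
])

```text
clock: 10.55
tool_pos: [0.5636, 0.1138, 0.2569]
eef_rot: [0.744, 0.669, -0.001, -0.003]
contact_force: [0.4, 0.1, 0.7]
opening: 0.074
finger_force: 0.0
```

>>> send_rows([
  {"x":-4,"y":0,"z":-3,"rx":0,"ry":0,"rz":0,"jaw":4},
  {"x":-4,"y":0,"z":-3,"rx":0,"ry":0,"rz":0,"jaw":4},
  {"x":-4,"y":0,"z":-1,"rx":0,"ry":0,"rz":0,"jaw":4},
  {"x":0,"y":0,"z":0,"rx":0,"ry":0,"rz":0,"jaw":4},
  {"x":0,"y":0,"z":0,"rx":0,"ry":0,"rz":0,"jaw":4},
])

```text
clock: 11.05
tool_pos: [0.552, -0.0081, 0.3288]
eef_rot: [0.746, 0.666, 0.001, -0.0]
contact_force: [0.2, 0.3, -0.4]
opening: 0.455
finger_force: 0.0
```

Run:
```python
from h import *
from plant import snapshot
S=snapshot("side");T=snapshot("top")
p,r,s=now(); print(s["clock"],p,s["q"].round(2))
G=np.array([.603,-.275,.30])
for yaw in (-12.5,167.5): rows(p,r,G,tool(np.radians(yaw),0))
a=[cv2.resize(q["img"][b:b+110,c:c+110],(390,390),interpolation=cv2.INTER_CUBIC) for q,c,b in [(T,150,105),(S,150,150)]]
cv2.imwrite("pics/open.png",np.hstack(a)[:,:,::-1])
```

```text
11.15 [ 0.55181334 -0.0056077   0.32823286] [ 0.16  0.52 -0.38  1.68  0.22  0.99 -0.4 ]
13 rows cm [-1.137  2.089  0.214] rad [-0.0002 -0.      0.1292]
12 rows cm [-2.329 -0.911  0.232] rad [ 1.000e-04 -2.000e-04 -1.218e-01]
```

View pics/open.png

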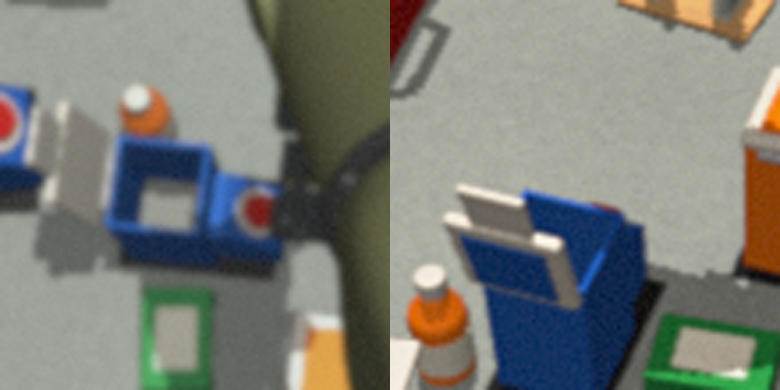

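The lid is open on its stop (top crop (82,160), side crop (510,240)) with the fingers away, and the well is clear. I'll move over the yellow comb.

>>> send_rows([
  {"x":-1.14,"y":2.09,"z":0.21,"rx":0,"ry":0,"rz":0.129,"jaw":4},
  {"x":-1.14,"y":2.09,"z":0.21,"rx":0,"ry":0,"rz":0.129,"jaw":4},
  {"x":-1.14,"y":2.09,"z":0.21,"rx":0,"ry":0,"rz":0.129,"jaw":4},
  {"x":-1.14,"y":2.09,"z":0.21,"rx":0,"ry":0,"rz":0.129,"jaw":4},
  {"x":-1.14,"y":2.09,"z":0.21,"rx":0,"ry":0,"rz":0.129,"jaw":4},
])

```text
clock: 11.65
tool_pos: [0.6286, -0.0942, 0.3168]
eef_rot: [0.918, 0.396, -0.0, -0.002]
contact_force: [-0.2, -0.1, -0.0]
opening: 0.453
finger_force: 0.0
```

>>> send_rows([
  {"x":-1.14,"y":2.09,"z":0.21,"rx":0,"ry":0,"rz":0.129,"jaw":4},
  {"x":-1.14,"y":2.09,"z":0.21,"rx":0,"ry":0,"rz":0.129,"jaw":4},
  {"x":-1.14,"y":2.09,"z":0.21,"rx":0,"ry":0,"rz":0.129,"jaw":4},
  {"x":-1.14,"y":2.09,"z":0.21,"rx":0,"ry":0,"rz":0.129,"jaw":4},
  {"x":-1.14,"y":2.09,"z":0.21,"rx":0,"ry":0,"rz":0.129,"jaw":4},
])

```text
clock: 12.15
tool_pos: [0.6352, -0.2115, 0.306]
eef_rot: [0.996, 0.084, -0.001, -0.001]
contact_force: [0.1, 1.1, 0.5]
opening: 0.452
finger_force: 0.0
```

>>> send_rows([
  {"x":-1.14,"y":2.09,"z":0.21,"rx":0,"ry":0,"rz":0.129,"jaw":4},
  {"x":-1.14,"y":2.09,"z":0.21,"rx":0,"ry":0,"rz":0.129,"jaw":4},
  {"x":-1.14,"y":2.09,"z":0.21,"rx":0,"ry":0,"rz":0.129,"jaw":4},
  {"x":0,"y":0,"z":0,"rx":0,"ry":0,"rz":0,"jaw":4},
  {"x":0,"y":0,"z":0,"rx":0,"ry":0,"rz":0,"jaw":4},
])

```text
clock: 12.65
tool_pos: [0.6036, -0.275, 0.3002]
eef_rot: [0.994, -0.106, -0.001, -0.001]
contact_force: [0.0, 0.3, -0.8]
opening: 0.458
finger_force: 0.0
```

Run:
```python
from h import *
from plant import snapshot
W=snapshot("wrist");pickle.dump(W,open("w1.pkl","wb"))
p,r,s=now(); print(s["clock"],p,s["q"].round(2),s["opening"])
rows(p,r,np.array([.603,-.275,.30]),tool(np.radians(-12.5),0),n=1)
print(proj(W,[.603,-.275,.208]),W["extrinsics"].round(3).tolist())
cv2.imwrite("pics/w1.png",W["img"][:,:,::-1])
```

```text
12.7 [ 0.60418481 -0.2742175   0.30040637] [ 0.31  0.7   0.1   1.38 -0.08  1.07 -1.36] 0.45726350889787876
1 rows cm [-0.099  0.102  0.04 ] rad [-0.003   0.0011  0.006 ]
[255.27535134 205.05660493] [[-0.212, 0.93, 0.302, 0.683], [-0.977, -0.201, -0.067, -0.294], [-0.002, -0.309, 0.951, 0.436], [0.0, 0.0, 0.0, 1.0]]
```

View pics/w1.png

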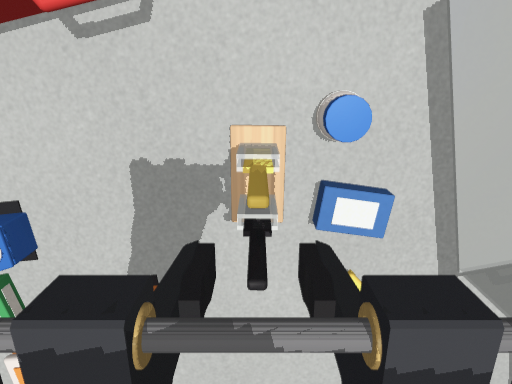

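Wrist view: the yellow handle end is at (258,202), predicted (255,205). The black comb is at (257,280), and the sleeve is square to the jaws. I'll compute the fine correction and descend.

Run:
```python
from m import *
W=load("w1"); yel=lambda h,s,v:(h>18)&(h<38)&(s>130)&(v>150)
c=blob(W,yel,(235,190,285,212)); print(c[0],c[2].round(1).tolist())
P=onz(W,258,202,.208); print(P, onz(W,258,207,.208))
p,r,s=now(); rows(p,r,np.array([P[0],P[1],.172]),tool(np.radians(-12.5),0),n=1)
```

```text
[257.38372093 201.21705426] [[247.0, 195.0], [268.0, 195.0], [268.0, 207.0], [247.0, 207.0]]
[ 0.60483825 -0.27737355  0.208     ] [ 0.60115708 -0.27658173  0.208     ]
1 rows cm [ 0.144  0.334 12.84 ] rad [-0.003   0.0011  0.006 ]
```

>>> send_rows([
  {"x":0.1,"y":0.3,"z":0,"rx":0,"ry":0,"rz":0.006,"jaw":4},
  {"x":0,"y":0,"z":3.5,"rx":0,"ry":0,"rz":0,"jaw":4},
  {"x":0,"y":0,"z":3.5,"rx":0,"ry":0,"rz":0,"jaw":4},
  {"x":0,"y":0,"z":3.5,"rx":0,"ry":0,"rz":0,"jaw":4},
  {"x":0,"y":0,"z":2.3,"rx":0,"ry":0,"rz":0,"jaw":4},
])

```text
clock: 13.2
tool_pos: [0.6029, -0.278, 0.1703]
eef_rot: [0.994, -0.11, -0.002, -0.001]
contact_force: [-0.0, 0.4, -0.1]
opening: 0.452
finger_force: 0.0
```

>>> send_rows([
  {"x":0,"y":0,"z":0,"rx":0,"ry":0,"rz":0,"jaw":4},
  {"x":0,"y":0,"z":0,"rx":0,"ry":0,"rz":0,"jaw":4},
  {"x":0,"y":0,"z":0,"rx":0,"ry":0,"rz":0,"jaw":2.5},
  {"x":0,"y":0,"z":0,"rx":0,"ry":0,"rz":0,"jaw":1},
  {"x":0,"y":0,"z":0,"rx":0,"ry":0,"rz":0,"jaw":0},
], grip_force=15)

```text
clock: 13.7
tool_pos: [0.6038, -0.2803, 0.1743]
eef_rot: [0.994, -0.111, 0.001, -0.0]
contact_force: [0.4, 0.2, -0.6]
opening: 0.205
finger_force: 0.0
```

>>> send_rows([
  {"x":0,"y":0,"z":0,"rx":0,"ry":0,"rz":0,"jaw":0},
  {"x":0,"y":0,"z":0,"rx":0,"ry":0,"rz":0,"jaw":0},
  {"x":0,"y":0,"z":0,"rx":0,"ry":0,"rz":0,"jaw":0},
  {"x":0,"y":0,"z":0,"rx":0,"ry":0,"rz":0,"jaw":0},
  {"x":0,"y":0,"z":0,"rx":0,"ry":0,"rz":0,"jaw":0},
])

```text
clock: 14.2
tool_pos: [0.6039, -0.2796, 0.1738]
eef_rot: [0.994, -0.111, 0.0, -0.001]
contact_force: [0.3, 2.0, 6.1]
opening: 0.181
finger_force: 15.0
```

Run:
```python
from h import *
p,r,s=now(); print(s["clock"],p,r.as_matrix()[:,2].round(3),s["contact_force"].round(1),s["opening"]*88.1,s["finger_force"])
```

```text
14.2 [ 0.60386884 -0.27963902  0.17377599] [ 0.001  0.001 -1.   ] [0.3 2.  6.1] 15.928496307780891 14.999393216567114
```

>>> send_rows([
  {"x":0,"y":0,"z":-1,"rx":0,"ry":0,"rz":0,"jaw":0},
  {"x":0,"y":0,"z":-2.5,"rx":0,"ry":0,"rz":0,"jaw":0},
  {"x":0,"y":0,"z":-3,"rx":0,"ry":0,"rz":0,"jaw":0},
  {"x":0,"y":0,"z":-3,"rx":0,"ry":0,"rz":0,"jaw":0},
  {"x":0,"y":0,"z":-3,"rx":0,"ry":0,"rz":0,"jaw":0},
])

```text
clock: 14.7
tool_pos: [0.6023, -0.2808, 0.2992]
eef_rot: [0.994, -0.112, -0.001, 0.0]
contact_force: [0.1, -0.6, -0.4]
opening: 0.179
finger_force: 15.0
```

>>> send_rows([
  {"x":0,"y":0,"z":-3,"rx":0,"ry":0,"rz":0,"jaw":0},
  {"x":0,"y":0,"z":-2,"rx":0,"ry":0,"rz":0,"jaw":0},
  {"x":0,"y":0,"z":-1,"rx":0,"ry":0,"rz":0,"jaw":0},
  {"x":0,"y":0,"z":0,"rx":0,"ry":0,"rz":0,"jaw":0},
  {"x":0,"y":0,"z":0,"rx":0,"ry":0,"rz":0,"jaw":0},
])

```text
clock: 15.2
tool_pos: [0.6025, -0.2802, 0.3567]
eef_rot: [0.994, -0.112, -0.002, -0.001]
contact_force: [0.2, 0.8, -0.7]
opening: 0.185
finger_force: 15.0
```

```bash
cat >> h.py <<'E'
def place(xf,tilt,up=0.,s=.166):
    "TCP pose with comb foot at canister x=xf, tilted, raised up along the comb"
    t=np.radians(tilt); return can(xf-(s+up)*np.sin(t),0,.008+.003*np.sin(t)+(s+up)*np.cos(t)), tool(YAW,t)
E
python3 - <<'E'
from h import *
p,r,s=now(); print(s["clock"],p,s["contact_force"].round(1),s["opening"]*88.1)
V=(can(-.06,0,.36),tool(YAW,0)); A=place(.0227,15,.15); print(V[0],A[0])
rows(p,r,*V); rows(*V,*A)
E
```

```text
15.2 [ 0.60250142 -0.28017377  0.35673717] [ 0.2  0.8 -0.7] 16.269777239582055
[0.56320781 0.08988569 0.36      ] [0.56331118 0.090793   0.31400902]
13 rows cm [ 1.393 -2.911 -0.025] rad [-3.000e-04  1.000e-04 -1.293e-01]
3 rows cm [-0.104  0.     1.534] rad [0.     0.0873 0.    ]
```

>>> send_rows([
  {"x":1.39,"y":-2.91,"z":-0.03,"rx":0,"ry":0,"rz":-0.1293,"jaw":0},
  {"x":1.39,"y":-2.91,"z":-0.03,"rx":0,"ry":0,"rz":-0.1293,"jaw":0},
  {"x":1.39,"y":-2.91,"z":-0.03,"rx":0,"ry":0,"rz":-0.1293,"jaw":0},
  {"x":1.39,"y":-2.91,"z":-0.03,"rx":0,"ry":0,"rz":-0.1293,"jaw":0},
  {"x":1.39,"y":-2.91,"z":-0.03,"rx":0,"ry":0,"rz":-0.1293,"jaw":0},
])

```text
clock: 15.7
tool_pos: [0.6662, -0.1335, 0.3572]
eef_rot: [0.977, 0.213, -0.002, -0.001]
contact_force: [0.9, -0.2, -1.2]
opening: 0.184
finger_force: 15.0
```

>>> send_rows([
  {"x":1.39,"y":-2.91,"z":-0.03,"rx":0,"ry":0,"rz":-0.1293,"jaw":0},
  {"x":1.39,"y":-2.91,"z":-0.03,"rx":0,"ry":0,"rz":-0.1293,"jaw":0},
  {"x":1.39,"y":-2.91,"z":-0.03,"rx":0,"ry":0,"rz":-0.1293,"jaw":0},
  {"x":1.39,"y":-2.91,"z":-0.03,"rx":0,"ry":0,"rz":-0.1293,"jaw":0},
  {"x":1.39,"y":-2.91,"z":-0.03,"rx":0,"ry":0,"rz":-0.1293,"jaw":0},
])

```text
clock: 16.2
tool_pos: [0.6283, 0.0208, 0.3591]
eef_rot: [0.859, 0.512, -0.001, -0.001]
contact_force: [0.3, 0.1, -0.9]
opening: 0.178
finger_force: 15.0
```

>>> send_rows([
  {"x":1.39,"y":-2.91,"z":-0.03,"rx":0,"ry":0,"rz":-0.1293,"jaw":0},
  {"x":1.39,"y":-2.91,"z":-0.03,"rx":0,"ry":0,"rz":-0.1293,"jaw":0},
  {"x":1.39,"y":-2.91,"z":-0.03,"rx":0,"ry":0,"rz":-0.1293,"jaw":0},
  {"x":0,"y":0,"z":0,"rx":0,"ry":0,"rz":0,"jaw":0},
  {"x":0,"y":0,"z":0,"rx":0,"ry":0,"rz":0,"jaw":0},
])

```text
clock: 16.7
tool_pos: [0.5628, 0.0894, 0.3612]
eef_rot: [0.746, 0.666, -0.001, -0.001]
contact_force: [0.6, 0.1, -0.2]
opening: 0.181
finger_force: 15.0
```

Run:
```python
from h import *
p,r,s=now(); print(s["clock"],p,s["contact_force"].round(1),s["opening"]*88.1)
rows(p,r,*place(.0227,15,.15),n=5)
```

```text
16.7 [0.56284598 0.08943025 0.36122276] [ 0.6  0.1 -0.2] 15.917639670524135
5 rows cm [-0.071  0.008  0.945] rad [-0.0006  0.0524  0.    ]
```

>>> send_rows([
  {"x":-0.07,"y":0.01,"z":0.94,"rx":0,"ry":0.0524,"rz":0,"jaw":0},
  {"x":-0.07,"y":0.01,"z":0.94,"rx":0,"ry":0.0524,"rz":0,"jaw":0},
  {"x":-0.07,"y":0.01,"z":0.94,"rx":0,"ry":0.0524,"rz":0,"jaw":0},
  {"x":-0.07,"y":0.01,"z":0.94,"rx":0,"ry":0.0524,"rz":0,"jaw":0},
  {"x":-0.07,"y":0.01,"z":0.94,"rx":0,"ry":0.0524,"rz":0,"jaw":0},
])

```text
clock: 17.2
tool_pos: [0.565, 0.0889, 0.3139]
eef_rot: [0.741, 0.659, 0.098, -0.088]
contact_force: [-0.9, -0.1, -0.9]
opening: 0.176
finger_force: 15.0
```

>>> send_rows([
  {"x":0,"y":0,"z":0,"rx":0,"ry":0,"rz":0,"jaw":0},
  {"x":0,"y":0,"z":0,"rx":0,"ry":0,"rz":0,"jaw":0},
  {"x":0,"y":0,"z":0,"rx":0,"ry":0,"rz":0,"jaw":0},
  {"x":0,"y":0,"z":0,"rx":0,"ry":0,"rz":0,"jaw":0},
  {"x":0,"y":0,"z":0,"rx":0,"ry":0,"rz":0,"jaw":0},
])

```text
clock: 17.7
tool_pos: [0.5644, 0.0916, 0.3158]
eef_rot: [0.739, 0.661, 0.098, -0.087]
contact_force: [-0.8, -1.5, -0.3]
opening: 0.181
finger_force: 15.0
```

Run:
```python
from h import *
from plant import snapshot
S=snapshot("side");W=snapshot("wrist")
p,r,s=now(); print(s["clock"],p,s["contact_force"].round(1),s["opening"]*88.1)
rows(p,r,*place(.0227,15,.01),n=1)
f=p-.166*r.as_matrix()[:,2]*-1
print("foot",f,"side px",proj(S,f).round(1),"rim corners wrist",[proj(W,can(x,y,.13)).round(0).tolist() for x in(-.034,.034) for y in (-.034,.034)],"side",[proj(S,can(x,y,.13)).round(0).tolist() for x in(-.034,.034) for y in (-.034,.034)], "foot in wrist",proj(W,f).round(0))
a=cv2.resize(S["img"][130:250,150:250],(333,400),interpolation=cv2.INTER_CUBIC)
b=cv2.resize(W["img"],(467,350)); b=np.vstack([b,np.zeros((50,467,3),np.uint8)])
cv2.imwrite("pics/pre.png",np.hstack([a,b])[:,:,::-1])
```

```text
17.8 [0.56426413 0.09134701 0.31557934] [-0.   0.1  0. ] 15.942045174526527
1 rows cm [-0.118 -0.082 14.135] rad [-0.0005 -0.001   0.0008]
foot [0.56907013 0.13419941 0.15527783] side px [197.  205.8] rim corners wrist [[289.0, 194.0], [220.0, 194.0], [289.0, 125.0], [220.0, 125.0]] side [[188.0, 205.0], [214.0, 211.0], [177.0, 224.0], [203.0, 231.0]] foot in wrist [256. 175.]
```

View pics/pre.png

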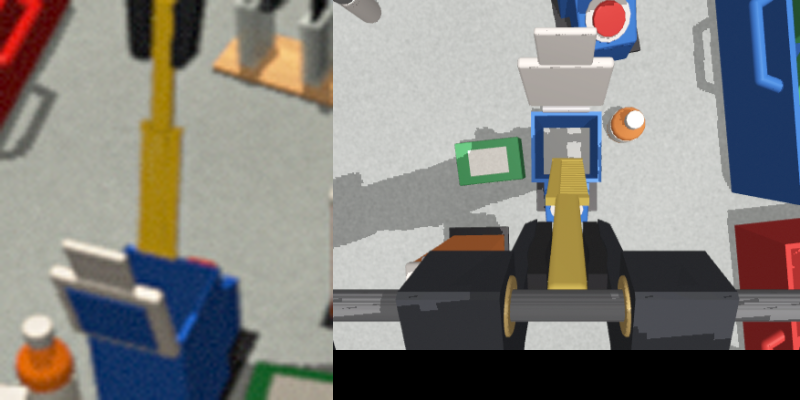

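The comb is held over the well. Its foot is at wrist px (258,175), inside the inner rim (224–289, 128–197), as predicted. Now I insert it along its axis.

>>> send_rows([
  {"x":-0.1,"y":-0.1,"z":1.5,"rx":0,"ry":0,"rz":0,"jaw":0},
  {"x":0,"y":0,"z":2,"rx":0,"ry":0,"rz":0,"jaw":0},
  {"x":0,"y":0,"z":2,"rx":0,"ry":0,"rz":0,"jaw":0},
  {"x":0,"y":0,"z":2,"rx":0,"ry":0,"rz":0,"jaw":0},
  {"x":0,"y":0,"z":2,"rx":0,"ry":0,"rz":0,"jaw":0},
])

```text
clock: 18.3
tool_pos: [0.566, 0.115, 0.2227]
eef_rot: [0.74, 0.66, 0.098, -0.087]
contact_force: [0.5, 0.5, -0.7]
opening: 0.179
finger_force: 15.0
```

>>> send_rows([
  {"x":0,"y":0,"z":1.5,"rx":0,"ry":0,"rz":0,"jaw":0},
  {"x":0,"y":0,"z":1.5,"rx":0,"ry":0,"rz":0,"jaw":0},
  {"x":0,"y":0,"z":1,"rx":0,"ry":0,"rz":0,"jaw":0},
  {"x":0,"y":0,"z":0.5,"rx":0,"ry":0,"rz":0,"jaw":0},
  {"x":0,"y":0,"z":0,"rx":0,"ry":0,"rz":0,"jaw":0},
])

```text
clock: 18.8
tool_pos: [0.5669, 0.1247, 0.1795]
eef_rot: [0.74, 0.66, 0.096, -0.087]
contact_force: [-1.6, -2.3, 3.4]
opening: 0.179
finger_force: 17.4
```

>>> send_rows([
  {"x":0,"y":0,"z":0,"rx":0,"ry":0,"rz":0,"jaw":0},
  {"x":0,"y":0,"z":0,"rx":0,"ry":0,"rz":0,"jaw":0},
  {"x":0,"y":0,"z":0,"rx":0,"ry":0,"rz":0,"jaw":0},
  {"x":0,"y":0,"z":0,"rx":0,"ry":0,"rz":0,"jaw":0},
  {"x":0,"y":0,"z":0,"rx":0,"ry":0,"rz":0,"jaw":0},
])

```text
clock: 19.3
tool_pos: [0.567, 0.1255, 0.1801]
eef_rot: [0.74, 0.66, 0.097, -0.087]
contact_force: [-4.0, -5.3, 4.6]
opening: 0.18
finger_force: 18.8
```

Run:
```python
from h import *
p,r,s=now(); print(s["clock"],p,s["contact_force"].round(1),s["opening"]*88.1)
rows(p,r,*place(.0227,15,.003),n=1);rows(p,r,*place(.0230,21,.003),n=5)
```

```text
19.3 [0.56700429 0.12551636 0.18014771] [-4.  -5.3  4.6] 15.83374974543315
1 rows cm [0.092 0.027 0.866] rad [-0.0007 -0.0002 -0.0004]
5 rows cm [-0.335  0.005  0.174] rad [-0.0001  0.0209 -0.0001]
```

Run:
```python
from m import *
from plant import snapshot
S=snapshot("side");W=snapshot("wrist");T=snapshot("top")
pickle.dump((S,W,T),open("now.pkl","wb"))
p,r,s=now(); M=r.as_matrix(); print(s["clock"],s["contact_force"].round(1),"toolF",(M.T@s["contact_force"]).round(1),"M",s["moment"].round(2),(M.T@s["moment"]).round(2))
yl=lambda h,s,v:(h>18)&(h<38)&(s>130)&(v>90)
for n,im,b in [("S",S,(150,120,250,240)),("W",W,(200,100,330,330))]:
    q=blob(im,yl,b); print(n,q[0].round(1),q[1],q[2].round(1).tolist())
    print([ (k,proj(im,p+M[:,2]*(.166-k)).round(1).tolist()) for k in (.104,.13,.15,.2)])
print("blue btn-lid: lid patch S",blob(S,lambda h,s,v:(h>100)&(h<125)&(s>150)&(v>60),(150,190,230,260))[:2])
w=blob(S,lambda h,s,v:(s<60)&(v>120)&(v<255),(160,195,200,240)); print("lid white",w[0],w[1])
P0=load("side0")
```

```text
19.45 [-1.9 -4.6  5.3] toolF [-3.3 -1.4 -6.4] M [-0.93  0.42  0.08] [ 0.32 -0.97  0.  ]
S [198.  202.4] 231 [[193.2, 183.2], [201.0, 182.7], [203.5, 227.9], [195.7, 228.3]]
[(0.104, [197.3, 217.8]), (0.13, [197.6, 208.8]), (0.15, [197.9, 201.8]), (0.2, [198.5, 183.7])]
W [256.4 246.2] 5361 [[233.0, 174.0], [280.0, 174.0], [280.0, 317.0], [233.0, 317.0]]
[(0.104, [255.4, 217.4]), (0.13, [255.3, 235.0]), (0.15, [255.2, 252.1]), (0.2, [254.9, 318.0])]
blue btn-lid: lid patch S (array([201.46406728, 238.57415902]), np.int32(1308))
lid white [172.89015152 211.4709596 ] 792
```

>>> send_rows([
  {"x":0,"y":0,"z":-0.4,"rx":0,"ry":0,"rz":0,"jaw":0},
  {"x":0,"y":0,"z":-0.4,"rx":0,"ry":0,"rz":0,"jaw":0},
  {"x":0,"y":0,"z":0,"rx":0,"ry":0,"rz":0,"jaw":0},
  {"x":0,"y":0,"z":0,"rx":0,"ry":0,"rz":0,"jaw":0},
  {"x":0,"y":0,"z":0,"rx":0,"ry":0,"rz":0,"jaw":0},
])

```text
clock: 19.95
tool_pos: [0.5669, 0.1245, 0.1875]
eef_rot: [0.739, 0.66, 0.098, -0.088]
contact_force: [-0.6, -1.1, -0.1]
opening: 0.181
finger_force: 15.0
```

```bash
cat > st.py <<'E'
from h import *
p,r,s=now(); M=r.as_matrix(); d=p-C0; t=np.degrees(np.arccos(-M[2,2])); f=p+.166*M[:,2]-C0
print(s["clock"],"F",s["contact_force"].round(1),"toolF",(M.T@s["contact_force"]).round(1),"M",s["moment"].round(2),"ff",round(s["finger_force"],1),"tilt",t.round(2),"foot can mm",(1000*np.array([f@CX,f@CY,f[2]])).round(1),"yaw",np.degrees(np.arctan2(M[1,0],M[0,0])).round(2))
E
python3 st.py
```

```text
19.95 F [-0.6 -1.1 -0.1] toolF [-1.2 -0.5 -0.2] M [-0.32 -0.06 -0.01] ff 15.0 tilt 15.08 foot can mm [18.   0.5 27.2] yaw 83.52
```

>>> send_rows([
  {"x":-0.6,"y":-0.2,"z":0,"rx":0,"ry":0,"rz":0,"jaw":0},
  {"x":0,"y":0,"z":0.4,"rx":0,"ry":0,"rz":0,"jaw":0},
  {"x":0,"y":0,"z":0.4,"rx":0,"ry":0,"rz":0,"jaw":0},
  {"x":0,"y":0,"z":0,"rx":0,"ry":0,"rz":0,"jaw":0},
  {"x":0,"y":0,"z":0,"rx":0,"ry":0,"rz":0,"jaw":0},
])

```text
clock: 20.45
tool_pos: [0.5643, 0.1209, 0.178]
eef_rot: [0.74, 0.66, 0.097, -0.088]
contact_force: [-0.5, -0.4, -0.6]
opening: 0.175
finger_force: 15.0
```

```bash
python3 st.py
```

```text
20.45 F [-0.5 -0.4 -0.6] toolF [-0.6 -0.5  0.5] M [-0.3  -0.11  0.05] ff 15.0 tilt 15.07 foot can mm [14.2  2.7 17.7] yaw 83.51
```

>>> send_rows([
  {"x":0,"y":0,"z":0.2,"rx":0,"ry":0,"rz":0,"jaw":0},
  {"x":0,"y":0,"z":0.2,"rx":0,"ry":0,"rz":0,"jaw":0},
  {"x":0,"y":0,"z":0.2,"rx":0,"ry":0,"rz":0,"jaw":0},
  {"x":0,"y":0,"z":0,"rx":0,"ry":0,"rz":0,"jaw":0},
  {"x":0,"y":0,"z":0,"rx":0,"ry":0,"rz":0,"jaw":0},
])

```text
clock: 20.95
tool_pos: [0.5645, 0.1223, 0.1724]
eef_rot: [0.74, 0.66, 0.097, -0.088]
contact_force: [0.2, -0.2, -0.4]
opening: 0.181
finger_force: 15.0
```

```bash
python3 st.py
```

```text
20.95 F [ 0.2 -0.2 -0.4] toolF [-0.3  0.2  0.3] M [-0.32 -0.05  0.01] ff 15.0 tilt 15.06 foot can mm [15.5  2.5 12.1] yaw 83.5
```

>>> send_rows([
  {"x":0,"y":0,"z":0.15,"rx":0,"ry":0,"rz":0,"jaw":0},
  {"x":0,"y":0,"z":0.15,"rx":0,"ry":0,"rz":0,"jaw":0},
  {"x":0,"y":0,"z":0.1,"rx":0,"ry":0,"rz":0,"jaw":0},
  {"x":0,"y":0,"z":0,"rx":0,"ry":0,"rz":0,"jaw":0},
  {"x":0,"y":0,"z":0,"rx":0,"ry":0,"rz":0,"jaw":0},
])

```text
clock: 21.45
tool_pos: [0.5647, 0.1233, 0.1686]
eef_rot: [0.74, 0.66, 0.097, -0.088]
contact_force: [0.0, -0.5, 0.9]
opening: 0.178
finger_force: 15.0
```

```bash
python3 st.py
```

```text
21.45 F [ 0.  -0.5  0.9] toolF [-0.3  0.1 -1. ] M [-0.32  0.04 -0.02] ff 15.0 tilt 15.06 foot can mm [16.5  2.4  8.3] yaw 83.5
```

Run:
```python
from m import *
p,r,s=now()
P,Q=place(.020,20,.002); rows(p,r,P,Q,n=5)
from plant import snapshot
W=snapshot("wrist"); M=r.as_matrix()
h=cv2.cvtColor(W["img"],cv2.COLOR_RGB2HSV).astype(int); m=(h[...,0]>18)&(h[...,0]<38)&(h[...,1]>130)&(h[...,2]>60)
for v in range(150,325,12):
    u=np.where(m[v,200:320])[0]+200
    if len(u): print(v,u.min(),u.max(),len(u),end=" | ")
print([(k,proj(W,p+M[:,2]*(.166-k)).round(0).tolist()) for k in (0,.05,.104,.2)])
```

```text
5 rows cm [-0.217  0.046 -0.03 ] rad [-0.0002  0.0172 -0.    ]
174 241 272 32 | 186 239 274 36 | 198 237 276 40 | 210 235 278 44 | 222 233 280 48 | 234 243 270 28 | 246 242 271 30 | 258 240 273 34 | 270 239 274 36 | 282 238 275 38 | 294 237 276 40 | 306 236 277 42 | [(0, [256.0, 175.0]), (0.05, [256.0, 191.0]), (0.104, [255.0, 217.0]), (0.2, [255.0, 318.0])]
```

Run:
```python
from m import *
from plant import snapshot
W=snapshot("wrist"); p,r,s=now(); M=r.as_matrix()
print(W["vertical_fov"]); f=192/np.tan(np.radians(W["vertical_fov"]/2))
h=cv2.cvtColor(W["img"],cv2.COLOR_RGB2HSV).astype(int); m=(h[...,0]>18)&(h[...,0]<38)&(h[...,1]>130)&(h[...,2]>60)
print("rows",[(v,int(m[v,225:290].sum())) for v in list(range(166,180))+list(range(222,234))+list(range(312,322))])
E_=W["extrinsics"]
for v,w in [(180,.03),(200,.03),(220,.03),(240,.016),(270,.016),(300,.016)]:
    n=np.mean([m[v+i,225:290].sum() for i in (-2,-1,0,1,2)]); o,d=ray(W,256.3,v); z=f*w/n
    d=d/ (-(E_[:3,:3].T@d)[2]); P=o+d*z; print(v,n,"tool mm",((P-p)@M*1000).round(1))
for k in (0,.104,.2): print(k,[proj(W,p+M[:,2]*(.166-k)+M[:,0]*x).round(1).tolist() for x in (-.003,0,.003)])
```

```text
58.819957573152585
rows [(166, 0), (167, 0), (168, 0), (169, 0), (170, 0), (171, 0), (172, 0), (173, 0), (174, 33), (175, 33), (176, 33), (177, 33), (178, 33), (179, 34), (222, 47), (223, 48), (224, 47), (225, 28), (226, 26), (227, 27), (228, 27), (229, 27), (230, 28), (231, 28), (232, 28), (233, 28), (312, 44), (313, 44), (314, 44), (315, 44), (316, 44), (317, 35), (318, 0), (319, 0), (320, 0), (321, 0)]
180 34.0 tool mm [ -1.4   0.6 153.9]
200 41.0 tool mm [-1.5  0.6 99.9]
220 47.6 tool mm [-2.3  0.5 63.3]
240 29.2 tool mm [-2.   0.5 33.9]
270 36.0 tool mm [ 0.7  0.5 -2.3]
300 41.6 tool mm [  0.3   0.5 -23.9]
0 [[255.6, 178.1], [255.6, 174.9], [255.6, 171.7]]
0.104 [[255.4, 221.8], [255.4, 217.4], [255.4, 212.9]]
0.2 [[255.0, 324.9], [255.0, 317.9], [254.9, 310.8]]
```

>>> send_rows([
  {"x":-0.23,"y":0.03,"z":-0.1,"rx":0,"ry":0.0172,"rz":0,"jaw":0},
  {"x":-0.23,"y":0.03,"z":-0.05,"rx":0,"ry":0.0172,"rz":0,"jaw":0},
  {"x":-0.23,"y":0.03,"z":-0.02,"rx":0,"ry":0.0172,"rz":0,"jaw":0},
  {"x":-0.23,"y":0,"z":0,"rx":0,"ry":0.0172,"rz":0,"jaw":0},
  {"x":-0.23,"y":0,"z":0,"rx":0,"ry":0.0172,"rz":0,"jaw":0},
])

```text
clock: 22.05
tool_pos: [0.5643, 0.1112, 0.1667]
eef_rot: [0.735, 0.655, 0.13, -0.116]
contact_force: [-0.4, 0.4, -0.9]
opening: 0.18
finger_force: 15.0
```

```bash
python3 st.py; python3 -c "
from h import *
p,r,s=now(); rows(p,r,*place(.021,21.5,.0),n=5)"
```

```text
22.05 F [-0.4  0.4 -0.9] toolF [ 0.  -0.4  0.9] M [-0.4  -0.08  0.  ] ff 15.0 tilt 20.07 foot can mm [18.3  1.5 10.8] yaw 83.45
5 rows cm [-0.043  0.027  0.051] rad [-0.0002  0.005  -0.0002]
```

>>> send_rows([
  {"x":-0.04,"y":0.02,"z":0.05,"rx":0,"ry":0.005,"rz":0,"jaw":0},
  {"x":-0.04,"y":0.02,"z":0.05,"rx":0,"ry":0.005,"rz":0,"jaw":0},
  {"x":-0.04,"y":0.02,"z":0.05,"rx":0,"ry":0.005,"rz":0,"jaw":0},
  {"x":-0.04,"y":0.02,"z":0.05,"rx":0,"ry":0.005,"rz":0,"jaw":0},
  {"x":-0.04,"y":0.02,"z":0.05,"rx":0,"ry":0.005,"rz":0,"jaw":0},
])

```text
clock: 22.55
tool_pos: [0.5652, 0.1111, 0.1638]
eef_rot: [0.733, 0.654, 0.139, -0.124]
contact_force: [-1.1, -0.2, 0.1]
opening: 0.177
finger_force: 15.0
```

```bash
python3 st.py
```

```text
22.55 F [-1.1 -0.2  0.1] toolF [-0.3 -1.  -0.2] M [-0.4  -0.03  0.01] ff 15.0 tilt 21.45 foot can mm [22.   0.6  9.3] yaw 83.53
```

>>> send_rows([
  {"x":0,"y":0,"z":0.1,"rx":0,"ry":0,"rz":0,"jaw":0},
  {"x":0,"y":0,"z":0.05,"rx":0,"ry":0,"rz":0,"jaw":0},
  {"x":0,"y":0,"z":0,"rx":0,"ry":0,"rz":0,"jaw":0},
  {"x":0,"y":0,"z":0,"rx":0,"ry":0,"rz":0,"jaw":0},
  {"x":0,"y":0,"z":0,"rx":0,"ry":0,"rz":0,"jaw":0},
])

```text
clock: 23.05
tool_pos: [0.5654, 0.1111, 0.163]
eef_rot: [0.733, 0.654, 0.138, -0.124]
contact_force: [-1.5, -2.8, 6.0]
opening: 0.18
finger_force: 15.0
```

```bash
python3 st.py
```

```text
23.05 F [-1.5 -2.8  6. ] toolF [-0.5 -1.2 -6.7] M [-0.39  0.26  0.08] ff 15.0 tilt 21.4 foot can mm [21.9  0.2  8.4] yaw 83.5
```

>>> send_rows([
  {"x":-0.11,"y":0,"z":-0.04,"rx":0,"ry":0.007,"rz":0,"jaw":0},
  {"x":-0.11,"y":0,"z":-0.03,"rx":0,"ry":0.007,"rz":0,"jaw":0},
  {"x":-0.11,"y":0,"z":-0.02,"rx":0,"ry":0.006,"rz":0,"jaw":0},
  {"x":0,"y":0,"z":0,"rx":0,"ry":0,"rz":0,"jaw":0},
  {"x":0,"y":0,"z":0,"rx":0,"ry":0,"rz":0,"jaw":0},
])

```text
clock: 23.55
tool_pos: [0.5649, 0.1086, 0.1621]
eef_rot: [0.731, 0.653, 0.146, -0.131]
contact_force: [0.5, 1.6, 0.2]
opening: 0.184
finger_force: 15.0
```

```bash
python3 st.py
```

```text
23.55 F [0.5 1.6 0.2] toolF [1.6 0.3 0.4] M [ 0.2  -0.15 -0.04] ff 15.0 tilt 22.63 foot can mm [22.7  0.5  8.9] yaw 83.52
```

>>> send_rows([
  {"x":0.03,"y":0,"z":0.07,"rx":0,"ry":0,"rz":0,"jaw":0},
  {"x":0,"y":0,"z":0.03,"rx":0,"ry":0,"rz":0,"jaw":0},
  {"x":0,"y":0,"z":0,"rx":0,"ry":0,"rz":0,"jaw":0},
  {"x":0,"y":0,"z":0,"rx":0,"ry":0,"rz":0,"jaw":0},
  {"x":0,"y":0,"z":0,"rx":0,"ry":0,"rz":0,"jaw":0},
])

```text
clock: 24.05
tool_pos: [0.5651, 0.1088, 0.1617]
eef_rot: [0.732, 0.653, 0.146, -0.131]
contact_force: [0.3, 0.6, 4.4]
opening: 0.177
finger_force: 15.0
```

```bash
python3 st.py
```

```text
24.05 F [0.3 0.6 4.4] toolF [ 2.3  0.2 -3.8] M [0.27 0.13 0.05] ff 15.0 tilt 22.58 foot can mm [22.7  0.4  8.4] yaw 83.52
```

The foot is on the floor (4 N) and the handle is on the rim. I'll release, let it settle, then back out along the comb.

>>> send_rows([
  {"x":0,"y":0,"z":0,"rx":0,"ry":0,"rz":0,"jaw":1.8},
  {"x":0,"y":0,"z":0,"rx":0,"ry":0,"rz":0,"jaw":2.2},
  {"x":0,"y":0,"z":0,"rx":0,"ry":0,"rz":0,"jaw":3},
  {"x":0,"y":0,"z":0,"rx":0,"ry":0,"rz":0,"jaw":4},
  {"x":0,"y":0,"z":0,"rx":0,"ry":0,"rz":0,"jaw":4},
])

```text
clock: 24.55
tool_pos: [0.5648, 0.1084, 0.161]
eef_rot: [0.732, 0.653, 0.146, -0.131]
contact_force: [0.7, 0.2, -0.3]
opening: 0.452
finger_force: 0.0
```

>>> send_rows([
  {"x":0,"y":0,"z":0,"rx":0,"ry":0,"rz":0,"jaw":4},
  {"x":0,"y":0,"z":-0.5,"rx":0,"ry":0,"rz":0,"jaw":4},
  {"x":0,"y":0,"z":-1,"rx":0,"ry":0,"rz":0,"jaw":4},
  {"x":0,"y":0,"z":-1.5,"rx":0,"ry":0,"rz":0,"jaw":4},
  {"x":0,"y":0,"z":-2,"rx":0,"ry":0,"rz":0,"jaw":4},
])

```text
clock: 25.05
tool_pos: [0.5624, 0.0892, 0.2081]
eef_rot: [0.732, 0.653, 0.145, -0.131]
contact_force: [0.9, -0.7, -0.3]
opening: 0.453
finger_force: 0.0
```

>>> send_rows([
  {"x":0,"y":0,"z":-3,"rx":0,"ry":0,"rz":0,"jaw":4},
  {"x":0,"y":0,"z":-3,"rx":0,"ry":0,"rz":0,"jaw":4},
  {"x":0,"y":0,"z":-3,"rx":0,"ry":0,"rz":0,"jaw":4},
  {"x":-1,"y":0,"z":-3,"rx":0,"ry":0,"rz":0,"jaw":4},
  {"x":-1,"y":0,"z":-1,"rx":0,"ry":0,"rz":0,"jaw":4},
])

```text
clock: 25.55
tool_pos: [0.5565, 0.0201, 0.323]
eef_rot: [0.732, 0.653, 0.147, -0.128]
contact_force: [0.5, -0.1, 0.5]
opening: 0.458
finger_force: 0.0
```

```bash
cat > fin.py <<'E'
from m import *
from plant import snapshot
S=snapshot("side");W=snapshot("wrist"); p,r,s=now(); print(s["clock"],p,s["contact_force"].round(1))
yl=lambda h,s,v:(h>18)&(h<38)&(s>130)&(v>70)
def comb(xf,tl,k,x=0): t=np.radians(tl); return can(xf-k*np.sin(t)+x*np.cos(t),0,.009+k*np.cos(t)+x*np.sin(t))
for n,im,b in [("S",S,(170,150,235,245)),("W",W,(180,100,330,330))]:
    q=blob(im,yl,b); print(n,q[0].round(1),q[1],q[2].round(1).tolist(),"pred end",[proj(im,comb(xf,tl,.2)).round(1).tolist() for xf,tl in((.0227,22.6),(.031,26))],"foot",[proj(im,comb(xf,tl,0)).round(1).tolist() for xf,tl in((.0227,22.6),(.031,26))])
O=pickle.load(open("now.pkl","rb"))[0]
for im in (O,S):
    w=blob(im,lambda h,s,v:(s<60)&(v>120)&(v<255),(160,195,200,240)); print("lid white",w[0].round(1),w[1])
for nm,b,f in [("green",(215,225,265,275),lambda h,s,v:(h>50)&(h<75)&(s>150)),("shampoo",(150,220,176,265),lambda h,s,v:(h>3)&(h<20)&(s>150)),("stand",(210,130,265,165),lambda h,s,v:(h>8)&(h<20)&(s>90)&(v>120)),("hairbr",(285,115,350,142),yl)]:
    print(nm,[blob(im,f,b)[0].round(1).tolist() for im in (load("side0"),S)])
E
python3 fin.py
```

```text
25.65 [0.55564568 0.018848   0.32021126] [-0.1  0.4 -1.2]
S [201.1 204.8] 251 [[197.0, 183.0], [205.0, 183.0], [205.0, 229.0], [197.0, 229.0]] pred end [[202.5, 183.8], [203.0, 184.5]] foot [[195.7, 255.4], [194.4, 257.9]]
W [253.6 139.3] 555 [[242.0, 160.0], [242.0, 124.0], [266.0, 124.0], [266.0, 160.0]] pred end [[253.0, 153.0], [253.1, 157.0]] foot [[253.6, 124.9], [253.5, 119.1]]
lid white [172.9 211.5] 792
lid white [174.6 210.1] 842
green [[240.8, 255.7], [240.8, 255.2]]
shampoo [[163.1, 239.7], [163.0, 239.7]]
stand [[236.7, 150.5], [236.8, 150.7]]
hairbr [[321.8, 129.3], [321.8, 129.3]]
```

Run:
```python
from m import *
from plant import snapshot
S=snapshot("side"); p,r,s=now(); print(s["clock"],s["contact_force"].round(1))
ref=cv2.imread("pics/open.png")[:,390:,::-1]; ref=cv2.resize(ref,(110,110),interpolation=cv2.INTER_AREA); cur=S["img"][150:260,150:260]
for n,i in(("ref",ref),("cur",cur)):
    h=cv2.cvtColor(np.ascontiguousarray(i),cv2.COLOR_RGB2HSV).astype(int); sub=h[40:100,5:60]
    b=(sub[...,0]>100)&(sub[...,0]<125)&(sub[...,1]>120)
    d=cv2.absdiff(ref,np.ascontiguousarray(cur)).max(2)[40:95,8:52]
    print(n,b.sum(),np.argwhere(b).mean(0).round(1))
print("lid-area diff: frac>40",(d>40).mean().round(3),np.argwhere(d>40).mean(0) if (d>40).any() else None)
q=blob(S,lambda h,s,v:(h>18)&(h<38)&(s>130)&(v>70),(170,150,235,245)); print(q[0],q[1])
```

```text
25.7 [-0.3  1.3 -0.1]
ref 1090 [39.7 38.4]
cur 943 [41.8 37.3]
lid-area diff: frac>40 0.06 [17.75342466 41.31506849]
[201.10441767 204.75502008] 249
```

```bash
python3 -c "
from plant import *
print(finish_job())"
```

```text
the job is handed in; nothing more can be done
None
```

I pressed the button, opened the lid to its stop, and left the yellow comb leaning on the button-side rim with its foot towards the hinge. The job was handed in at about 26 s; on the way down the comb briefly touched something inside the well (about 8 N, cause not found) and went in freely after a small shift, and the final images showed the comb still, the lid open, and the green soap, shampoo, stand and hairbrush unmoved (the other items were not checked).

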